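# Test a dispenser spring on the lever tester and sort it

### The job

Check the disc dispenser's return spring: stand it on the tester's plate over the spigot without pushing the plate down, bring the lever down by its ball until the spring is squeezed to the yellow height mark (not past it) and keep it there for two seconds, then raise the lever right up again. Read the red maximum hand on the dial: a spring that showed 12 newtons or more goes in the green dish, a weaker one in the red dish; stand it in there upright and leave the other things on the bench alone.

Things in the scene. Friction and masses are not known exactly. Their poses are not given: they have to be found in the camera images.
- spring_center (a point): the loose steel coil spring that is to be tested, standing upright: outside diameter 24 mm, bore 17 mm, free length 57 mm, about 60 g, stiffness unknown and different each time. The point lies on its axis, 28.5 mm above its lower end; z along the axis. Its lower 30 mm can be gripped firmly; it compresses only along its axis, above that
- tester: the lever spring tester, fixed: grey base 42 mm high with weighing plate, dial and lever post. Origin on the bench under the plate's centre; +x from the plate to the lever's post, y along the lever's hinge; may stand turned up to 0.2 rad. The base reaches from x -75 to +155 mm and y -150 to +55 mm; the dial (86 mm across, facing up) is centred at x 0, y -102 mm
- plate_top (a point): centre of the upper face of the round steel plate (84 mm across), 56 mm above the bench when unloaded; axes as the tester's. The spring goes over its central spigot (13 mm across, 12 mm high, coned top). A thin post 48 mm high stands on the plate at x -30, y +20 mm; its yellow band, 38 to 42 mm above the plate, is the height mark, with which the foot's face must be level
- plate (a joint): how far the weighing plate has sunk, in m: 0.25 mm for every newton on it (0.003 = 12 N), at most 7 mm. Post and mark sink with the plate
- max_hand (a joint): the red maximum hand of the dial, in rad: 0.2 rad per newton (2.4 = 12 N), clockwise from above. The black needle shows the present force on the plate and pushes the red hand along; the red hand stays at the greatest force so far. The dial's rim is red below 12 N and green from 12 to 25 N, long ticks every 5 N; its zero is at the side towards -x, +y
- lever (a joint): lever angle in rad: 0 level, pointing to the tester's -x over the plate, growing as its ball end rises; 1.57 upright, stop at 1.65. Friction keeps it where it is left above about 1.2; lower down it falls by its weight. It starts at 1.5 to 1.62; below 1.4 it would be in the way of a hand over the plate
- lever_ball (a point): centre of the black ball handle (26 mm in diameter) at the lever's end, 210 mm from the hinge; the axes turn with the lever, x along it towards the hinge. Held by its two sides along the tester's y, the ball can turn between the fingers as the lever swings
- lever_hinge (a point): the lever's hinge on the tester's post, 110 mm from the plate's centre towards the tester's +x and 107 mm above the bench, axes as the tester's; the lever swings about the y axis through it
- foot_face (a point): centre of the flat underside of the round steel foot (30 mm across) that hangs freely from the lever, 110 mm from the hinge and 14 mm below the lever's line. It settles flat on the spring's upper end, so its height above the plate is the spring's length
- pass_dish_floor (a point): centre of the inner floor of the green round dish (96 mm across, 12 mm high, walls and floor 3 mm), for springs of 12 N or more; fixed; the floor is 3 mm above the bench
- reject_dish_floor (a point): centre of the inner floor of the red round dish, same size, for springs below 12 N; fixed
- dispenser: bystander: the steel disc dispenser with its white push knob, 70 mm across, 126 mm high, loose; origin under its centre
- burner: bystander: small glass spirit burner with a brass collar, 66 mm across, 58 mm high, loose; origin under its centre
- tube_rack: bystander: cream rack 190 x 85 mm with dark-capped tubes, 96 mm high, loose; origin under its centre

How it is judged:
By the outcome, as a careful person would: the job done as asked, in the order asked, and still so for the second after the job is handed in, with the robot touching nothing.
It also fails if it takes over 72 s, if anything falls off the work surface, if the arm or the gripper's body presses on something with over 40 N, if the wrist force passes 120 N, or if a joint passes its speed limit or range.

### The arm

A 6-joint arm with a two-finger parallel gripper is mounted at the origin on the work surface. World frame = base frame: x ahead of the robot, y to its left, z up, the work surface at z = 0. Lengths are in m, angles in rad, forces in N, time in s.
With the tool pointing down it reaches from about 0.25 to 0.775 m from the base axis. Payload 4 kg.
Tool frame: the origin (TCP) lies midway between the tips of the shut fingers; the grasp point (between the pads) lies 19 mm behind it; z points along the fingers, y is the line along which they close (so a half turn about z gives the same grasp; the last joint's range is limited). The gripper opens to 94 mm and grips with 3 to 60 N. Pads are 16 mm wide; open, the fingers measure 119 mm over their backs; the gripper's body (75 mm by 177 mm) begins 78 mm behind the grasp point.
Start: joints at [-1.393, 0.087, 1.371, -0, 1.684, -0.103], TCP at [0.152, -0.528, 0.206] pointing down, gripper open.
Joint ranges: [-3.1, 3.1], [-0.76, 2.03], [0.27, 2.55], [-1.08, 4.22], [0.17, 2.65], [-2.57, 2.57]. Speed limits (rad/s): [2.79, 2.79, 3.14, 3.14, 3.14, 3.14].

### API

Orientations are given as [roll, pitch, yaw] about the fixed x, y, z axes, in that order (R = Rz(yaw) Ry(pitch) Rx(roll)).
In Python, from bench import get_obs, snapshot, close_job gives the robot as it stands. The module is installed in compiled form; this text tells all that it offers.
- The arm moves only by the tool drive_tool, never from a script. Its argument "commands" is a list of rows, each a list of 6 numbers: the shift along the tool's x, y, z in units of 0.04 m (1.0 is 0.04 m), then the turn, a rotation vector about the tool's x, y, z in units of 0.1 rad (1.0 is 0.1 rad). In form: [[dx, dy, dz, wx, wy, wz], ...]. A call has 1 to 20 rows; each row shifts and turns the commanded pose from where the row before left it, along the tool's axes as they then stand; what a row does not reach is not made up. A row lasts 1/8 s, in which the tool goes at most 62.5 mm and 10.7 degrees, less where a joint would pass 70% of its speed; a pose out of reach is approached as far as the arm can. A call with a number of a shift or a turn outside -1 to 1 is refused whole. A call with a gripper value outside its range is refused whole. "gripper" is the closure, from 0 (fully open) to 1 (shut), set as the call begins (left out, the last holds). The fingers move at their own pace and stop on an object; the grip force is fixed at half the most. Time passes only in rows, so rows that do not move let the fingers close. It gives the time, the measured TCP pose, the force, the opening and the grip force at its end, in the units of the state.
- get_obs(): the state, without advancing time (a new reading comes with each control period).
- snapshot(name): name is "scene" or "top" or "wrist"; returns a dict with "image" (384x512x3 uint8, blue, green, red), "range_z" (384x512 float32, m along the optical axis (not along the pixel's ray), 0 where there is no reading), "fx", "fy", "cx", "cy" (pixels), "rvec" (rotation vector, rad) and "tvec" (3), from world to camera coordinates, as OpenCV has them. Camera axes: x right, y down, z forward; pixel columns grow to the right and rows downward; lengths in m; the calibration is good to about 2 mm. A picture is of the moment at which its call begins.
- close_job(): hands the job in; it is judged then, once.
The state is a dict: "time": time; "joint_positions": joint angles; "qvel": joint speeds; "joint_torque": joint torques, N m; "tool_pos": TCP position; "ee_rot": TCP orientation; "wrist_force": force on the tool from outside, world axes, zero at the start; "wrist_torque": the same for the moment, N m; "width": finger opening in m; "finger_force": force on a finger pad.
Only numpy, scipy, OpenCV 4.12 (cv2) and the standard library are available. Lean on these libraries where they do the work, as an engineer would, in place of code of your own. Each camera call takes 0.05 s, during which the arm holds its last target. There are 200 camera calls.

## Working session

There is one attempt and no reset: what is moved stays moved. The work goes in short steps, Python scripts to look and compute and a tool call to move; the robot and the scene stay as the last step left them, time stands still between calls to the robot, and variables do not carry over. Pictures are saved under pics/ and viewed, at most 10 in all, crops included, and the job is handed in when it is done.

Besides the shell and the picture viewer there is one more tool, called after "Request:" as name(argument=value, ...) on one line, values as JSON. drive_tool: Moves the arm, as the interface text tells. Its arguments: {"type":"object","properties":{"commands":{"type":"array"},"gripper":{"type":"number"}},"required":["commands"]}

```bash
mkdir -p pics; cat > h.py <<'E'
import numpy as np, cv2
from bench import get_obs, snapshot
def cam(s):
    R=cv2.Rodrigues(np.array(s["rvec"],float))[0]; return R,np.array(s["tvec"],float).ravel()
def ray(s,u,v):
    R,t=cam(s); d=R.T@np.array([(u-s["cx"])/s["fx"],(v-s["cy"])/s["fy"],1.]); return -R.T@t,d
def onz(s,u,v,z):
    c,d=ray(s,u,v); return c+d*(z-c[2])/d[2]
def proj(s,p):
    R,t=cam(s); q=R@np.array(p,float)+t; return s["fx"]*q[0]/q[2]+s["cx"],s["fy"]*q[1]/q[2]+s["cy"]
def tri(r1,r2):
    A=np.zeros((3,3));b=np.zeros(3)
    for c,d in (r1,r2):
        d=d/np.linalg.norm(d);P=np.eye(3)-np.outer(d,d);A+=P;b+=P@c
    return np.linalg.solve(A,b)
def cloud(s):
    R,t=cam(s);z=s["range_z"];v,u=np.indices(z.shape)
    p=np.stack([(u-s["cx"])/s["fx"]*z,(v-s["cy"])/s["fy"]*z,z],-1)
    w=(p-t)@R; w[z<=0]=np.nan; return w
E
python3 - <<'E'
from h import *
import pickle
S={n:snapshot(n) for n in("scene","top")}
pickle.dump(S,open("s0.pkl","wb"))
for n,s in S.items(): cv2.imwrite(f"pics/{n}0.png",cv2.resize(s["image"],(800,600),interpolation=cv2.INTER_CUBIC)); print(n,s["fx"],ray(s,256,192))
o=get_obs();print(o["time"],o["tool_pos"],o["ee_rot"],o["width"])
E
```

```text
scene 477.4127549271405 (array([ 0.93052719, -0.47152439,  1.16990944]), array([-0.31457111,  0.41460523, -0.85406542]))
top 352.1457523906513 (array([0.38578716, 0.0390222 , 1.17810074]), array([ 0.140215  ,  0.01590449, -0.99000879]))
0.1 [ 0.15234158 -0.52798532  0.20443582] [-3.13966842e+00 -1.87054517e-04  2.80876606e-01] 0.09386320806142728
```

View pics/scene0.png

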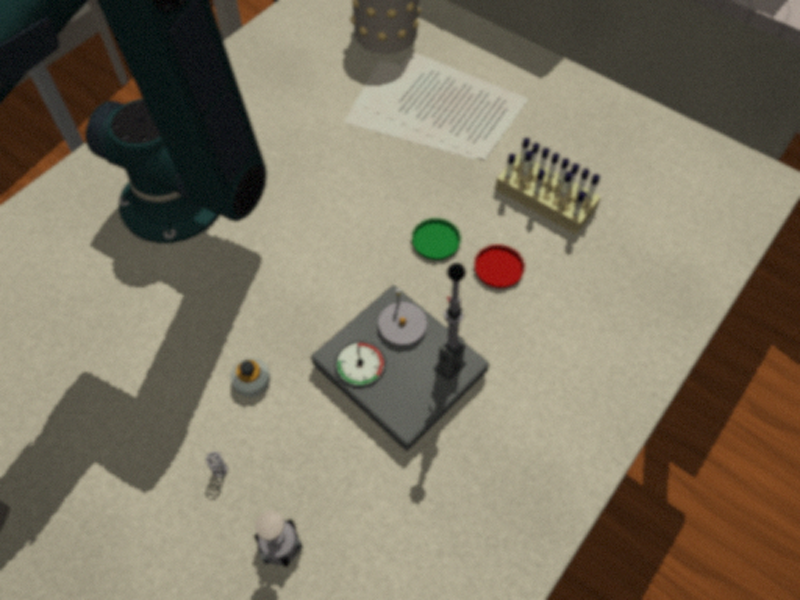

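View pics/top0.png

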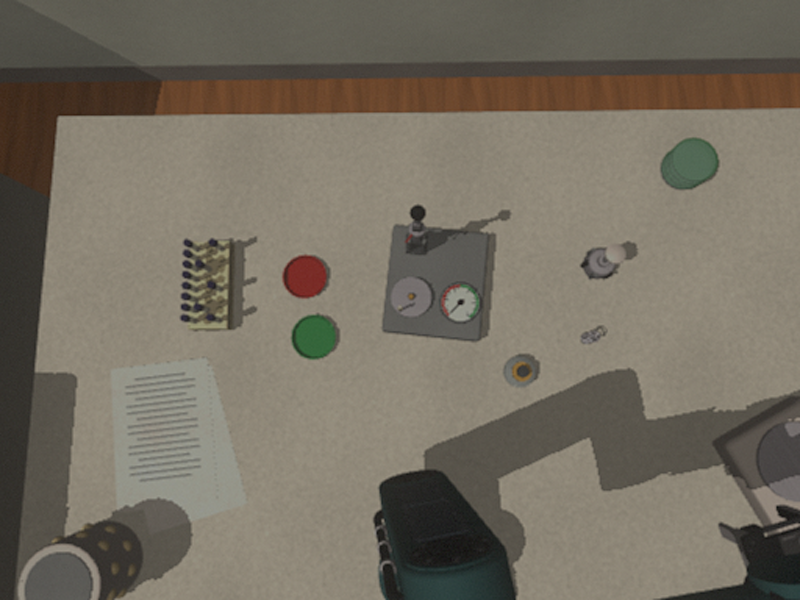

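Both views show the spring (scene 217,464; top 594,334 in 800x600 pixels), tester with plate (top 411,297), upright lever, green dish (top 314,337) and red dish (top 305,277). Now the measuring.

```bash
python3 - <<'E'
from h import *
import pickle
S=pickle.load(open("s0.pkl","rb"));k=512/800
for n,s in S.items():
    w=cloud(s);hsv=cv2.cvtColor(s["image"],cv2.COLOR_BGR2HSV)
    def blob(m,near):
        _,lab,st,ce=cv2.connectedComponentsWithStats(m.astype(np.uint8))
        i=min([j for j in range(1,len(st)) if st[j][4]>8],key=lambda j:np.linalg.norm(ce[j]-np.array(near)))
        return lab==i,ce[i],st[i]
    near={"top":dict(g=(314,337),r=(305,277),t=(440,280),p=(411,297),s=(594,334)),"scene":dict(g=(436,240),r=(499,267),t=(400,370),p=(402,325),s=(217,464))}[n]
    near={a:np.array(b)*k for a,b in near.items()}
    print(n)
    H,Sa,V=cv2.split(hsv)
    for a,m in(("g",(H>45)&(H<80)&(Sa>130)),("r",((H<8)|(H>172))&(Sa>150))):
        b,c,st=blob(m,near[a]); cs=cv2.convexHull(np.argwhere(b)[:,::-1].astype(np.int32)); e=cv2.fitEllipse(cs)
        print(a,c,st[4],"rim@12mm",onz(s,*e[0],.012),"cloud z med",np.nanmedian(w[b],0))
    z=w[...,2]
    b,c,st=blob((z>.034)&(z<.049)&(Sa<80),near["t"]); P=w[b][:,:2].astype(np.float32)
    print("base",np.median(z[b]),cv2.minAreaRect(P),len(P))
    b,c,st=blob((z>.050)&(z<.062),near["p"]); P=w[b][:,:2].astype(np.float32)
    print("plate",np.median(z[b]),cv2.minEnclosingCircle(P),cv2.minAreaRect(P),len(P))
    d=np.nan_to_num(z)>.006; b,c,st=blob(d,near["s"]); q=w[b]; print("spring",len(q),c,st,q.min(0),q.max(0),np.median(q,0))
    hi=q[q[:,2]>.045]; print(" top pts",len(hi),hi.mean(0) if len(hi) else "")
    yy,xx=np.nonzero(b); 
E
```

```text
scene
g [278.63715278 153.03472222] 576 rim@12mm [0.47373941 0.24007436 0.012     ] cloud z med [0.47022961 0.24539279 0.0038133 ]
r [318.95909091 170.36212121] 660 rim@12mm [0.60362454 0.26237478 0.012     ] cloud z med [0.60132442 0.2675475  0.00385853]
base 0.042471645457634585 ((0.5839356184005737, -0.01758968085050583), (0.20543275773525238, 0.23182052373886108), 84.02110290527344) 4780
plate 0.05622380856443777 ((0.5485522747039795, 0.034755729138851166), 0.04297858104109764) ((0.549781322479248, 0.034472379833459854), (0.08204461634159088, 0.0832289382815361), 84.66785430908203) 648
spring 131 [137.38931298 296.01526718] [131 289  14  16 131] [ 0.45504648 -0.34705389  0.00664024] [ 0.47897119 -0.32371496  0.06021951] [ 0.46977236 -0.33580576  0.04131617]
 top pts 54 [ 0.46790685 -0.33548797  0.0538387 ]
topTraceback (most recent call last):
  File "<stdin>", line 15, in <module>
  File "<stdin>", line 8, in blob
ValueError: min() iterable argument is empty
```

```bash
python3 - <<'E'
from h import *
import pickle
S=pickle.load(open("s0.pkl","rb"));s=S["top"];k=.64
w=cloud(s);z=w[...,2];H,Sa,V=cv2.split(cv2.cvtColor(s["image"],cv2.COLOR_BGR2HSV))
def blob(m,near):
    _,lab,st,ce=cv2.connectedComponentsWithStats(m.astype(np.uint8))
    i=min([j for j in range(1,len(st)) if st[j][4]>5],key=lambda j:np.linalg.norm(ce[j]-np.array(near)*k)); return lab==i,ce[i]
for a,n in(("g",(314,337)),("r",(305,277))):
    u,v=(np.array(n)*k).astype(int);print(H[v,u],Sa[v,u],V[v,u],w[v,u])
    b,c=blob((Sa>110)&(abs(H.astype(int)-int(H[v,u]))<12),n);e=cv2.fitEllipse(cv2.convexHull(np.argwhere(b)[:,::-1].astype(np.int32)));print(a,b.sum(),onz(s,*e[0],.012))
b,c=blob((z>.034)&(z<.049),(440,280));print("base",np.median(z[b]),cv2.minAreaRect(w[b][:,:2].astype(np.float32)))
b,c=blob((z>.050)&(z<.062),(411,297));print("plate",np.median(z[b]),cv2.minEnclosingCircle(w[b][:,:2].astype(np.float32)))
b,c=blob(np.nan_to_num(z)>.006,(594,334));q=w[b];print("spring",len(q),q.min(0),q.max(0),q[q[:,2]>.045].mean(0))
# ball
for n,uv in(("top",(418,213)),("scene",(457,272))):
    s=S[n];ww=cloud(s);V=s["image"].max(2);u,v=np.array(uv)*k
    b=np.zeros(V.shape,bool);b[int(v)-8:int(v)+8,int(u)-8:int(u)+8]=1;b&=(V<45);b&=ww[...,2]>.2
    yx=np.argwhere(b);print(n,"ball",len(yx),yx.mean(0)[::-1],np.median(ww[b],0),ww[b].min(0),ww[b].max(0))
    globals()[n]=ray(s,*yx.mean(0)[::-1])
print(tri(top,scene))
E
```

```text
63 121 101 [ 4.75212200e-01  2.46229936e-01 -2.34244609e-04]
g 507 [0.47416644 0.23994064 0.012     ]
2 171 121 [6.04917999e-01 2.66014785e-01 4.80732228e-04]
r 594 [0.60406912 0.26451305 0.012     ]
base 0.04291013257185433 ((0.5885049700737, -0.018010206520557404), (0.20500464737415314, 0.2305627018213272), 83.9175033569336)
plate 0.056366715624274415 ((0.5537445545196533, 0.033556390553712845), 0.04184819012880325)
spring 79 [ 0.45949478 -0.34798218  0.00601662] [ 0.48291644 -0.32455081  0.06028714] [ 0.4720075  -0.33671222  0.05495217]
top ball 51 [266.8627451  136.05882353] [0.64697793 0.02514517 0.32693342] [0.63918213 0.01506895 0.31768738] [0.65720211 0.03508108 0.33240657]
scene ball 71 [291.56338028 173.95774648] [0.65169259 0.01999225 0.32545584] [0.64209976 0.01225195 0.31390472] [0.65908297 0.03018656 0.33198831]
[0.649468   0.02490091 0.31840989]
```

Request:
drive_tool(commands=[[0,0,0,0,0,0.96],[0,0,0,0,0,0.96],[0,0,0,0,0,0.96],[0,0,0,0,0,0.96],[0.925,-0.7,0,0,0,0],[0.925,-0.7,0,0,0,0],[0.925,-0.7,0,0,0,0],[0.925,-0.7,0,0,0,0],[0.925,-0.7,0,0,0,0],[0.925,-0.7,0,0,0,0],[0.925,-0.7,0,0,0,0],[0.925,-0.7,0,0,0,0],[0,0,0,0,0,0],[0,0,0,0,0,0]])

```text
time: 1.85
tool_pos: [0.4693, -0.3363, 0.2049]
ee_rot: [3.142, 0.001, -0.103]
wrist_force: [-0.9, -0.8, 0.6]
width: 0.094
finger_force: 0.0
```

```bash
python3 - <<'E'
from h import *
import pickle
o=get_obs();print(o["tool_pos"],o["ee_rot"],o["joint_positions"])
s=snapshot("wrist");pickle.dump(s,open("w1.pkl","wb"));cv2.imwrite("pics/w1.png",s["image"])
print(ray(s,256,192),s["fx"],[proj(s,(.470,-.336,z)) for z in(0,.057)])
w=cloud(s);z=w[...,2]
_,lab,st,ce=cv2.connectedComponentsWithStats((np.nan_to_num(z)>.008).astype(np.uint8))
for i in range(1,len(st)):
    if st[i][4]>50:
        q=w[lab==i];print(st[i],q.min(0),q.max(0));h=q[q[:,2]>.045]
        if len(h): print(h.mean(0),(h.min(0)+h.max(0))/2)
E
```

```text
[ 0.46933373 -0.33626621  0.20492391] [ 3.14158389e+00  1.46117439e-03 -1.03103450e-01] [-7.19367831e-01  1.49417927e-01  1.30313941e+00 -8.57808084e-04
  1.69022259e+00  9.54430244e-01]
(array([ 0.54607963, -0.34453389,  0.38469556]), array([-0.25593012,  0.03788817, -0.96605813])) 303.38372259940866 [(np.float64(258.9479582624302), np.float64(172.24339250289586)), (np.float64(258.8562470619956), np.float64(182.30821310667167))]
[    0     0    80   206 13204] [ 0.46124725 -0.12990326  0.00870802] [ 0.68361469 -0.0279707   0.05436005]
[ 0.53757534 -0.07923498  0.04743445] [ 0.56942118 -0.07868593  0.04968088]
[ 235    0   68   67 3402] [ 0.59464751 -0.39597577  0.00914166] [ 0.65289796 -0.32756875  0.12844781]
[ 0.61608643 -0.36038931  0.08568225] [ 0.61921788 -0.3629832   0.08672518]
[248 166  21  28 420] [ 0.4575406  -0.34662748  0.0088614 ] [ 0.48112876 -0.32347188  0.05830723]
[ 0.47024674 -0.33509391  0.0550566 ] [ 0.46933468 -0.33490251  0.05189767]
[    0   214   512   170 43663] [ 0.29999343 -0.65638268  0.00800602] [ 0.51093119 -0.15798991  0.33217328]
[ 0.48953615 -0.33708643  0.30773654] [ 0.45223637 -0.29630637  0.18863643]
```

Request:
drive_tool(commands=[[0,-0.03,0.8,0,0,0],[0,0,0.8,0,0,0],[0,0,0.8,0,0,0],[0,0,0.8,0,0,0],[0,0,0.8,0,0,0],[0,0,0.6,0,0,0],[0,0,0.4,0,0,0],[0,0,0,0,0,0],[0,0,0,0,0,0]], gripper=0.5)

```text
time: 3.02
tool_pos: [0.4705, -0.3359, 0.0068]
ee_rot: [3.14, -0.002, -0.104]
wrist_force: [0.4, -0.1, 0.4]
width: 0.0469
finger_force: 0.0
```

Request:
drive_tool(commands=[[0,0,0,0,0,0],[0,0,0,0,0,0],[0,0,0,0,0,0],[0,0,0,0,0,0],[0,0,0,0,0,0],[0,0,0,0,0,0]], gripper=1.0)

```text
time: 3.78
tool_pos: [0.4704, -0.3352, 0.0061]
ee_rot: [3.141, -0.001, -0.103]
wrist_force: [-0.9, 1.2, 4.6]
width: 0.0238
finger_force: 30.0
```

Request:
drive_tool(commands=[[0,0,-0.5,0,0,0],[0,0,-0.9,0,0,0],[0,0,-0.9,0,0,0],[0,0,-0.9,0,0,0],[0,0,-0.9,0,0,0],[0,0,-0.8,0,0,0],[0,0,0,0,0,-1],[0,0,0,0,0,-1],[0,0,0,0,0,-1],[0,0,0,0,0,-1],[0,0,0,0,0,-1],[0,0,0,0,0,-1],[0,0,0,0,0,-1],[0,0,0,0,0,-1],[0,0,0,0,0,-1],[0,0,0,0,0,-1],[0,0,0,0,0,-1],[0,0,0,0,0,-1],[0,0,0,0,0,-1],[0,0,0,0,0,-1]])

```text
time: 6.28
tool_pos: [0.4697, -0.3348, 0.2002]
ee_rot: [-3.14, -0.001, 1.3]
wrist_force: [0.2, -1.2, -0.1]
width: 0.0241
finger_force: 30.0
```

Request:
drive_tool(commands=[[0,0,0,0,0,-1],[0,0,0,0,0,-1],[0,0,0,0,0,-1],[0,0,0,0,0,-1],[0,0,0,0,0,-1],[0,0,0,0,0,-1],[0,0,0,0,0,-1],[0,0,0,0,0,-1],[0,0,0,0,0,-1],[0,0,0,0,0,-1],[0,0,0,0,0,-1],[0,0,0,0,0,-1],[0,0,0,0,0,-1],[0,0,0,0,0,-1],[0,0,0,0,0,-1],[0,0,0,0,0,-1],[0,0,0,0,0,-1],[0,0,0,0,0,-0.4],[0,0,0,0,0,0]])

```text
time: 8.65
tool_pos: [0.4697, -0.3348, 0.2004]
ee_rot: [3.141, -0.001, 3.036]
wrist_force: [-0.0, 0.2, -0.9]
width: 0.0242
finger_force: 30.0
```

Request:
drive_tool(commands=[[-0.09,0.78,0,0,0,0],[-0.09,0.78,0,0,0,0],[-0.09,0.78,0,0,0,0],[-0.09,0.78,0,0,0,0],[-0.09,0.78,0,0,0,0],[-0.09,0.78,0,0,0,0],[-0.09,0.78,0,0,0,0],[-0.09,0.78,0,0,0,0],[-0.09,0.78,0,0,0,0],[-0.09,0.78,0,0,0,0],[-0.09,0.78,0,0,0,0],[-0.09,0.78,0,0,0,0],[0,0,0,0,0,0],[0,0,0,0,0,0],[0,0,0,0,0,0]])

```text
time: 10.52
tool_pos: [0.552, 0.0318, 0.2013]
ee_rot: [-3.141, -0.0, 3.035]
wrist_force: [-0.2, 0.1, -0.1]
width: 0.0237
finger_force: 30.0
```

```bash
python3 - <<'E'
from h import *
import pickle
o=get_obs();print(o["tool_pos"],o["ee_rot"],o["joint_positions"])
s=snapshot("wrist");pickle.dump(s,open("w2.pkl","wb"));cv2.imwrite("pics/w2.png",cv2.resize(s["image"],(800,600),interpolation=cv2.INTER_CUBIC))
print(ray(s,256,192),[proj(s,(.551,.034,z)) for z in(.056,.068)], proj(s,o["tool_pos"]))
w=cloud(s);z=w[...,2]
m=(z>.050)&(z<.0615);_,lab,st,ce=cv2.connectedComponentsWithStats(m.astype(np.uint8));i=1+np.argmax(st[1:,4]);q=w[lab==i]
print(st[i],np.median(q[:,2]),cv2.minEnclosingCircle(q[:,:2].astype(np.float32)))
E
```

```text
[0.55199598 0.03181916 0.20134573] [-3.14106992e+00 -2.44358914e-04  3.03524616e+00] [-4.46435632e-02  9.48107362e-02  1.37067041e+00 -5.09508357e-04
  1.67638762e+00 -1.50914709e+00]
(array([0.47492233, 0.03982751, 0.38126187]), array([ 0.25449477, -0.03877456, -0.96640209])) [(np.float64(261.5822876907343), np.float64(182.96760830248903)), (np.float64(261.6544211800793), np.float64(185.54847378151803))] (np.float64(259.80294985121265), np.float64(236.74579061290072))
[ 226  145   76   74 4197] 0.05665338457952293 ((0.5511533617973328, 0.03593382239341736), 0.0421685054898262)
```

View pics/w2.png

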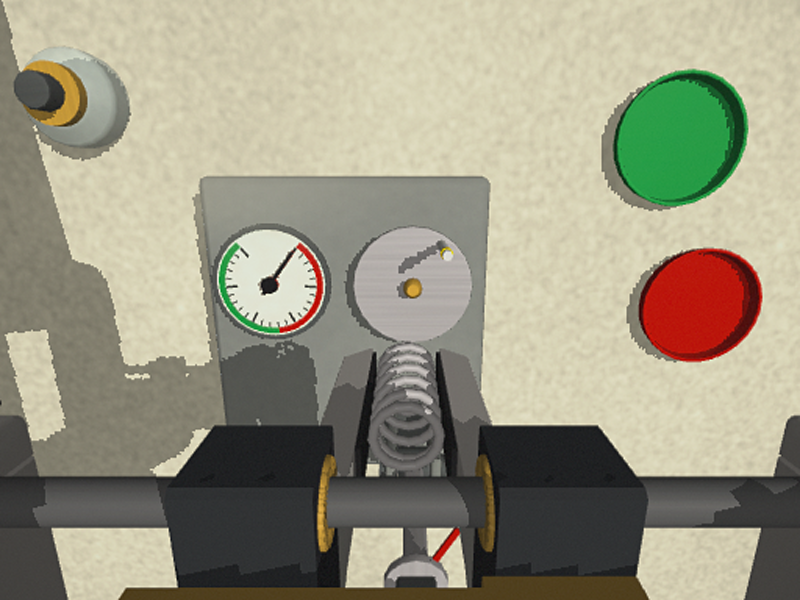

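The wrist view shows the plate with its orange spigot at (413,288), the spring in the fingers (lower end about 405,347, upper ring 406,432), the dial at (270,285), and the dishes to the right. Now I compare spigot and spring.

```bash
cat > fit.py <<'E'
from h import *
def fit(s,pr=True):
    o=get_obs();T=o["tool_pos"]
    H,Sa,V=cv2.split(cv2.cvtColor(s["image"],cv2.COLOR_BGR2HSV));w=cloud(s)
    m=(H>8)&(H<28)&(Sa>120)&(V>60)&(abs(w[...,2]-.063)<.015)&(np.hypot(w[...,0]-.551,w[...,1]-.034)<.02)
    yx=np.argwhere(m);q=w[m]
    print("spigot n",len(yx),"px",yx.mean(0)[::-1],"ray@.064",onz(s,*yx.mean(0)[::-1],.064),"z max",q[:,2].max(),"mid",(q.min(0)+q.max(0))/2)
    b=(abs(w[...,0]-T[0])<.02)&(abs(w[...,1]-T[1])<.0125)&(w[...,2]>T[2]-.012)&(w[...,2]<T[2]+.06)
    q=w[b];print("TCP",T)
    for lo in np.arange(-.010,.056,.006):
        h=q[(q[:,2]>T[2]+lo)&(q[:,2]<T[2]+lo+.006)]
        if len(h)>4: print("z%+.3f n%d y %.4f..%.4f xmin %.4f xmax %.4f"%(lo,len(h),h[:,1].min(),h[:,1].max(),h[:,0].min(),h[:,0].max()))
if __name__=="__main__":
    import sys,pickle
    fit(pickle.load(open(sys.argv[1],"rb")) if len(sys.argv)>1 else snapshot("wrist"))
E
python3 fit.py w2.pkl
```

```text
spigot n 111 px [263.74774775 184.08108108] ray@.064 [0.55059495 0.03632988 0.064     ] z max 0.0707588244993654 mid [0.55076176 0.03608365 0.06495949]
TCP [0.5520321  0.03184126 0.20142738]
z-0.010 n14 y 0.0206..0.0375 xmin 0.5413 xmax 0.5622
z-0.004 n242 y 0.0196..0.0431 xmin 0.5408 xmax 0.5625
z+0.002 n83 y 0.0194..0.0443 xmin 0.5403 xmax 0.5634
z+0.008 n216 y 0.0194..0.0439 xmin 0.5407 xmax 0.5642
z+0.014 n182 y 0.0194..0.0443 xmin 0.5407 xmax 0.5638
z+0.020 n268 y 0.0195..0.0443 xmin 0.5404 xmax 0.5640
z+0.026 n316 y 0.0194..0.0443 xmin 0.5403 xmax 0.5636
z+0.032 n345 y 0.0194..0.0443 xmin 0.5413 xmax 0.5648
z+0.038 n387 y 0.0194..0.0443 xmin 0.5405 xmax 0.5623
z+0.044 n451 y 0.0194..0.0443 xmin 0.5408 xmax 0.5636
z+0.050 n701 y 0.0193..0.0443 xmin 0.5405 xmax 0.5641
```

Request:
drive_tool(commands=[[0.06,0.107,0.5,0,0,0],[0,0,0.8,0,0,0],[0,0,0.8,0,0,0],[0,0,0.5,0,0,0],[0,0,0,0,0,0],[0,0,0,0,0,0],[0,0,0,0,0,0]])

```text
time: 11.45
tool_pos: [0.5512, 0.0371, 0.0991]
ee_rot: [3.142, 0.003, 3.036]
wrist_force: [-0.8, -0.7, 0.2]
width: 0.0234
finger_force: 30.0
```

```bash
python3 - <<'E'
from fit import *
import pickle
s=snapshot("wrist");pickle.dump(s,open("w3.pkl","wb"));fit(s)
o=get_obs();u,v=map(int,proj(s,o["tool_pos"]));print(u,v)
cv2.imwrite("pics/w3.png",cv2.resize(s["image"][120:280,160:373],(800,600),interpolation=cv2.INTER_CUBIC))
E
```

```text
spigot n 161 px [258.52795031 214.20496894] ray@.064 [0.54819386 0.03651868 0.064     ] z max 0.06969116308636532 mid [0.55038198 0.03634745 0.06370552]
TCP [0.5511091  0.03718905 0.09895473]
z-0.010 n7 y 0.0317..0.0440 xmin 0.5410 xmax 0.5615
z-0.004 n248 y 0.0249..0.0484 xmin 0.5400 xmax 0.5620
z+0.002 n73 y 0.0247..0.0496 xmin 0.5412 xmax 0.5624
z+0.008 n223 y 0.0248..0.0492 xmin 0.5399 xmax 0.5628
z+0.014 n174 y 0.0249..0.0497 xmin 0.5397 xmax 0.5634
z+0.020 n271 y 0.0248..0.0497 xmin 0.5398 xmax 0.5632
z+0.026 n298 y 0.0249..0.0497 xmin 0.5397 xmax 0.5631
z+0.032 n358 y 0.0247..0.0497 xmin 0.5401 xmax 0.5638
z+0.038 n395 y 0.0248..0.0497 xmin 0.5395 xmax 0.5615
z+0.044 n377 y 0.0247..0.0497 xmin 0.5400 xmax 0.5627
z+0.050 n782 y 0.0247..0.0496 xmin 0.5394 xmax 0.5632
259 236
```

View pics/w3.png

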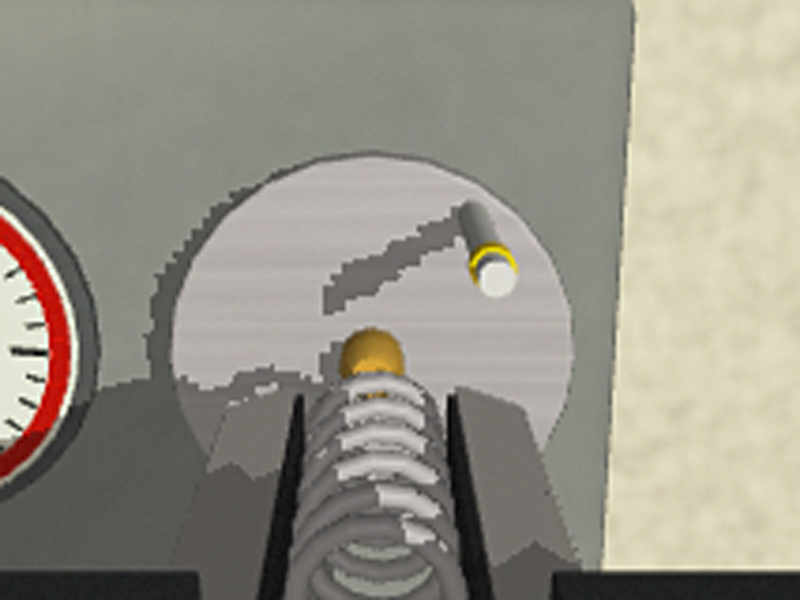

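The crop shows the spigot (372,355) just below and in line with the spring's lower end (375,400). A 1 mm correction, then a staged descent.

Request:
drive_tool(commands=[[0.03,-0.02,0.25,0,0,0],[0,0,0.2,0,0,0],[0,0,0.12,0,0,0],[0,0,0.06,0,0,0],[0,0,0.06,0,0,0],[0,0,0,0,0,0],[0,0,0,0,0,0]])

```text
time: 12.38
tool_pos: [0.5491, 0.0367, 0.0701]
ee_rot: [-3.142, 0.0, 3.037]
wrist_force: [0.1, -0.5, -0.5]
width: 0.0237
finger_force: 30.0
```

Request:
drive_tool(commands=[[0,0,0.05,0,0,0],[0,0,0.05,0,0,0],[0,0,0.03,0,0,0],[0,0,0,0,0,0],[0,0,0,0,0,0]])

```text
time: 13.0
tool_pos: [0.549, 0.0367, 0.0647]
ee_rot: [-3.142, 0.0, 3.037]
wrist_force: [0.1, 0.7, -0.6]
width: 0.024
finger_force: 30.0
```

```bash
python3 - <<'E'
from fit import *
import pickle
F=[];T=[]
for i in range(3):
    s=snapshot("wrist");o=get_obs();F.append(o["wrist_force"]);T.append(o["tool_pos"])
print(np.mean(F,0),np.mean(T,0));pickle.dump(s,open("w4.pkl","wb"))
fit(s)
cv2.imwrite("pics/w4.png",cv2.resize(s["image"][150:310,130:343],(800,600),interpolation=cv2.INTER_CUBIC))
E
```

```text
[-0.10924887  0.11164898 -0.8169952 ] [0.54901195 0.03668935 0.06474824]
spigot n 52 px [259.44230769 240.71153846] ray@.064 [0.55204143 0.03612093 0.064     ] z max 0.0701224895751995 mid [0.55073816 0.03631791 0.06695776]
TCP [0.54902583 0.03669109 0.064757  ]
z-0.010 n770 y 0.0242..0.0492 xmin 0.5290 xmax 0.5681
z-0.004 n259 y 0.0246..0.0479 xmin 0.5379 xmax 0.5598
z+0.002 n134 y 0.0246..0.0492 xmin 0.5389 xmax 0.5607
z+0.008 n209 y 0.0244..0.0488 xmin 0.5377 xmax 0.5505
z+0.014 n182 y 0.0244..0.0492 xmin 0.5379 xmax 0.5611
z+0.020 n271 y 0.0243..0.0492 xmin 0.5378 xmax 0.5612
z+0.026 n309 y 0.0242..0.0491 xmin 0.5376 xmax 0.5606
z+0.032 n346 y 0.0242..0.0492 xmin 0.5382 xmax 0.5615
z+0.038 n387 y 0.0243..0.0492 xmin 0.5373 xmax 0.5599
z+0.044 n448 y 0.0242..0.0492 xmin 0.5375 xmax 0.5608
z+0.050 n713 y 0.0242..0.0491 xmin 0.5378 xmax 0.5609
```

View pics/w4.png

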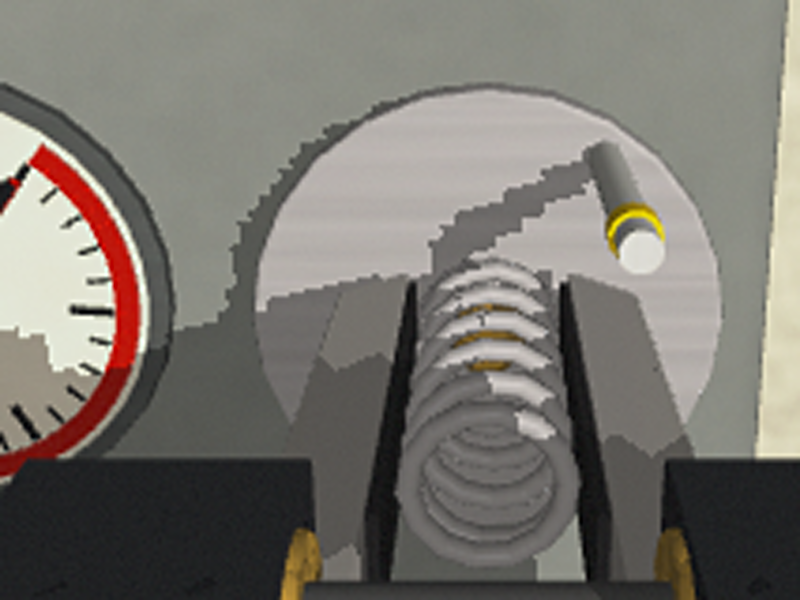

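The spigot (488,340) shows through the coils: the spring is over it. Lower a little more, release, retreat upward.

Request:
drive_tool(commands=[[0,0,0.02,0,0,0],[0,0,0.02,0,0,0],[0,0,0,0,0,0],[0,0,0,0,0,0]])

```text
time: 13.65
tool_pos: [0.5489, 0.0367, 0.063]
ee_rot: [-3.141, -0.0, 3.037]
wrist_force: [0.9, 0.3, 0.1]
width: 0.0238
finger_force: 30.0
```

Request:
drive_tool(commands=[[0,0,0,0,0,0],[0,0,0,0,0,0],[0,0,0,0,0,0],[0,0,-0.3,0,0,0],[0,0,-0.7,0,0,0],[0,0,-1,0,0,0],[0,0,-1,0,0,0],[0,0,-1,0,0,0],[0,0,-1,0,0,0],[0,0,0,0,0,0],[0,0,0,0,0,0]], gripper=0.45)

```text
time: 15.02
tool_pos: [0.5487, 0.0367, 0.2626]
ee_rot: [-3.141, -0.001, 3.037]
wrist_force: [-0.6, 0.1, -0.3]
width: 0.0514
finger_force: 0.0
```

```bash
python3 - <<'E'
from h import *
import pickle
o=get_obs();print(o["time"],o["tool_pos"],o["ee_rot"])
S={n:snapshot(n) for n in("scene","wrist","top")};pickle.dump(S,open("s5.pkl","wb"))
a=S["wrist"]["image"];cv2.imwrite("pics/w5.png",cv2.resize(a[90:346,80:421],(800,600),interpolation=cv2.INTER_CUBIC))
w=cloud(S["wrist"]);b=(np.hypot(w[...,0]-.5505,w[...,1]-.0363)<.025)&(w[...,2]>.08);q=w[b];h=q[q[:,2]>.105]
print("spring top",q[:,2].max(),len(h),(h.min(0)+h.max(0))/2, (q.min(0)+q.max(0))/2)
E
```

```text
15.025 [0.54868042 0.03670939 0.26260386] [-3.14144590e+00 -5.35862366e-04  3.03680051e+00]
spring top 0.38901285078307896 1217 [0.543059   0.03838834 0.2471839 ] [0.54311259 0.03838834 0.23460193]
```

View pics/w5.png

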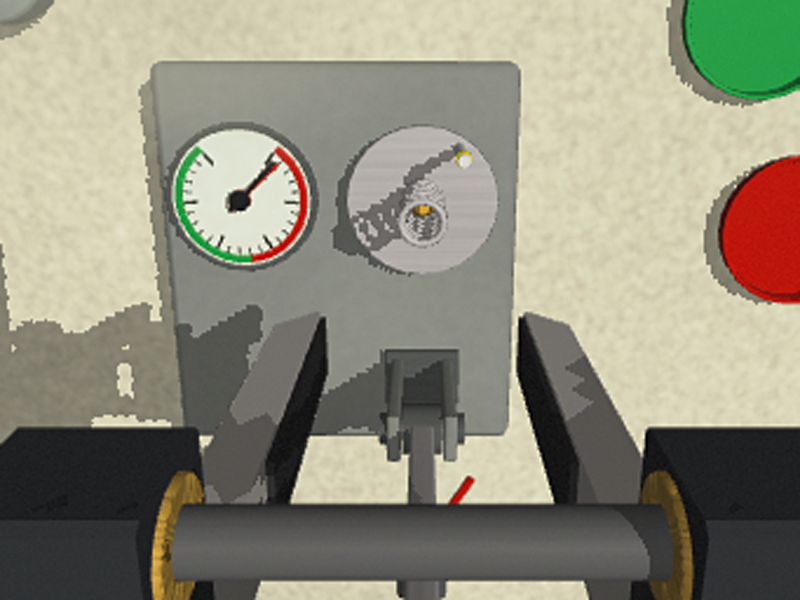

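Spring stands on the spigot (423,215), black and red hands near zero. Now the ball.

Request:
drive_tool(commands=[[0,0,-0.5,0,0,0],[0,0,-0.41,0,0,0],[-0.6,0,0,0,0,0],[-0.8,0,0,0,0,0],[-0.7,0,0,0,0,0],[-0.43,-0.02,0,0,0,0],[0,0,0,0,0,0],[0,0,0,0,0,0]])

```text
time: 16.18
tool_pos: [0.649, 0.0254, 0.2994]
ee_rot: [-3.142, -0.001, 3.037]
wrist_force: [-0.9, -0.9, -0.3]
width: 0.0516
finger_force: 0.0
```

```bash
python3 - <<'E'
from h import *
import pickle
o=get_obs();print(o["time"],o["tool_pos"],o["ee_rot"],o["wrist_force"],o["joint_positions"])
S={n:snapshot(n) for n in("scene","wrist","top")};pickle.dump(S,open("s6.pkl","wb"))
a=S["scene"]["image"];cv2.imwrite("pics/s6.png",cv2.resize(a[80:272,180:436],(800,600),interpolation=cv2.INTER_CUBIC))
for n,s in S.items():
    w=cloud(s);b=(w[...,2]>.30)&(w[...,2]<.335)&(np.hypot(w[...,0]-.65,w[...,1]-.025)<.0165)
    q=w[b];print(n,len(q),q.min(0) if len(q) else"",q.max(0) if len(q) else "")
E
```

```text
16.175 [0.64903832 0.02541944 0.29940644] [-3.14151364e+00 -6.88682781e-04  3.03685897e+00] [-0.8627651  -0.87602187 -0.32046733] [-4.80834115e-02  3.23020265e-01  9.07931132e-01 -4.23273621e-05
  1.91133331e+00 -1.51416021e+00]
scene 74 [0.64165842 0.01155257 0.30088062] [0.66051789 0.03697244 0.33147617]
wrist 1562 [0.63647136 0.01313597 0.31267648] [0.66080065 0.03848656 0.33172879]
top 50 [0.63877993 0.01242411 0.31293902] [0.66081781 0.0350812  0.33158637]
```

View pics/s6.png

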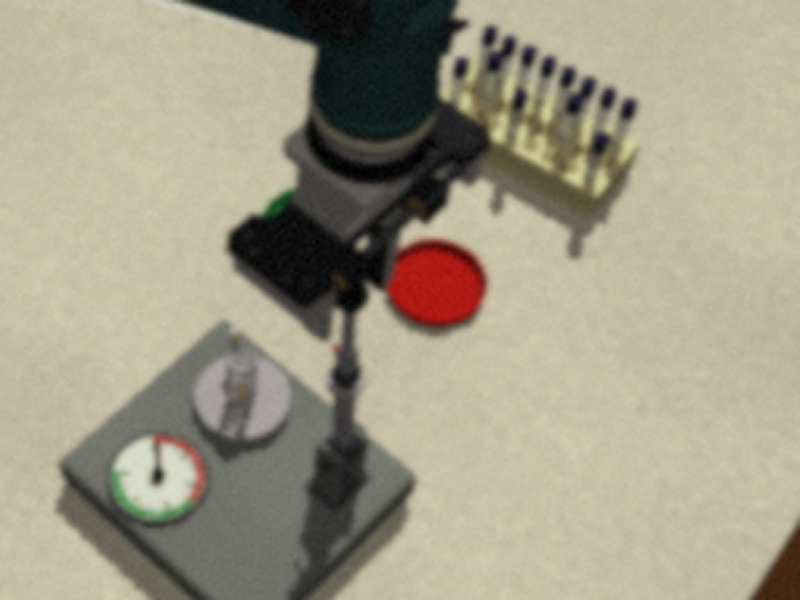

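Gripper straddles the ball correctly (345,290 in the crop). Close on it and work out the arc.

Request:
drive_tool(commands=[[0,0,0,0,0,0],[0,0,0,0,0,0],[0,0,0,0,0,0],[0,0,0,0,0,0],[0,0,0,0,0,0]], gripper=1.0)

```text
time: 16.95
tool_pos: [0.6494, 0.0259, 0.2996]
ee_rot: [3.141, -0.0, 3.038]
wrist_force: [-1.2, 2.6, 0.6]
width: 0.0245
finger_force: 30.0
```

```bash
python3 - <<'E'
from h import *
o=get_obs();print(o["tool_pos"],o["wrist_force"],o["width"],o["finger_force"],o["ee_rot"])
r=.21;t=np.concatenate([[1.516,1.46],np.linspace(1.36,.30,11),[.25]])
print([[round(float(a),3),0,round(float(b),3),0,0,0] for a,b in zip(np.diff(r*np.cos(t))/.04,-np.diff(r*np.sin(t))/.04)])
E
```

```text
[0.64944843 0.02588694 0.29960442] [-1.16842878  2.56569611  0.55648279] 0.024493540131941258 30.000178813934326 [ 3.14086980e+00 -3.06527897e-05  3.03750453e+00]
[[0.293, 0, 0.024, 0, 0, 0], [0.518, 0, 0.084, 0, 0, 0], [0.537, 0, 0.145, 0, 0, 0], [0.519, 0, 0.201, 0, 0, 0], [0.494, 0, 0.255, 0, 0, 0], [0.465, 0, 0.306, 0, 0, 0], [0.43, 0, 0.353, 0, 0, 0], [0.39, 0, 0.397, 0, 0, 0], [0.346, 0, 0.436, 0, 0, 0], [0.298, 0, 0.47, 0, 0, 0], [0.246, 0, 0.499, 0, 0, 0], [0.192, 0, 0.522, 0, 0, 0], [0.071, 0, 0.253, 0, 0, 0]]
```

Request:
drive_tool(commands=[[0.29,0,0.02,0,0,0],[0.52,0,0.08,0,0,0],[0.54,0,0.15,0,0,0],[0.52,0,0.2,0,0,0],[0.49,0,0.26,0,0,0],[0.47,0,0.3,0,0,0],[0.43,0,0.35,0,0,0],[0.39,0,0.4,0,0,0],[0.35,0,0.44,0,0,0],[0.3,0,0.47,0,0,0],[0.24,0,0.5,0,0,0],[0.19,0,0.52,0,0,0],[0.07,0,0.25,0,0,0],[0,0,0,0,0,0],[0,0,0,0,0,0]])

```text
time: 18.82
tool_pos: [0.4578, 0.0463, 0.142]
ee_rot: [3.14, -0.003, 3.037]
wrist_force: [-2.8, 6.2, 0.9]
width: 0.0246
finger_force: 30.0
```

```bash
python3 - <<'E'
from h import *
import pickle
o=get_obs();print(o["time"],o["tool_pos"],o["ee_rot"],o["wrist_force"],o["width"],o["finger_force"])
S={n:snapshot(n) for n in("scene","wrist","top")};pickle.dump(S,open("s7.pkl","wb"))
a=[cv2.resize(S["scene"]["image"][170:260,190:320],(400,300),interpolation=cv2.INTER_CUBIC),cv2.resize(S["top"]["image"][150:220,240:340],(400,300),interpolation=cv2.INTER_CUBIC)]
b=cv2.resize(S["wrist"]["image"],(400,300));cv2.imwrite("pics/s7.png",np.vstack([np.hstack(a),np.hstack([b,b*0])]))
E
```

```text
18.825 [0.45783261 0.04628317 0.1420254 ] [ 3.14001622e+00 -2.52499258e-03  3.03727710e+00] [-2.77873748  6.16859125  0.89664797] 0.02456623795453961 29.999938309192657
```

View pics/s7.png

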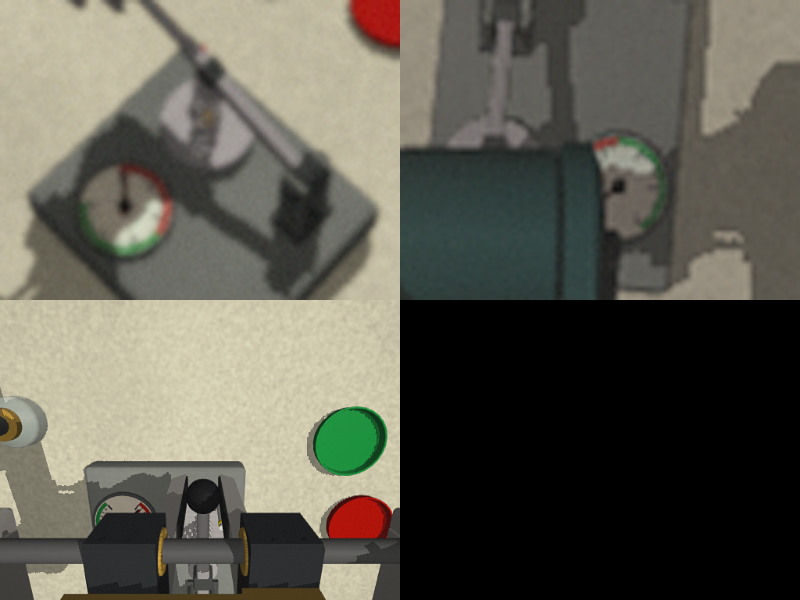

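Scene view shows the lever over the spring and the needle at zero (125,180). Now press part-way, then read force.

Request:
drive_tool(commands=[[0.055,0,0.245,0,0,0],[0.045,0,0.25,0,0,0],[0.035,0,0.25,0,0,0],[0.02,0,0.25,0,0,0],[0,0,0,0,0,0],[0,0,0,0,0,0]])

```text
time: 19.73
tool_pos: [0.4527, 0.0468, 0.1032]
ee_rot: [3.14, -0.0, 3.037]
wrist_force: [-3.3, 5.4, 1.1]
width: 0.0243
finger_force: 30.0
```

```bash
python3 - <<'E'
from h import *
import pickle
o=get_obs();print(o["time"],o["tool_pos"],o["ee_rot"],o["wrist_force"],o["width"],o["finger_force"])
S={n:snapshot(n) for n in("scene","wrist","top")};pickle.dump(S,open("s8.pkl","wb"))
a=[cv2.resize(S["scene"]["image"][205:253,210:254],(400,436),interpolation=cv2.INTER_CUBIC)]
b=cv2.resize(S["wrist"]["image"][215:325,90:210],(400,436),interpolation=cv2.INTER_CUBIC);cv2.imwrite("pics/s8.png",np.hstack(a+[b]))
# unwrap dial in scene view
W0=pickle.load(open("s0.pkl","rb"))
yaw=-.104;c=np.array([.5508,.0361])+np.array([[np.cos(yaw),-np.sin(yaw)],[np.sin(yaw),np.cos(yaw)]])@[0,-.102];print(c)
for n in("scene","top","wrist"): print(n,proj(S[n],(*c,.056)))
E
```

```text
19.725 [0.45267093 0.04683561 0.10316507] [ 3.13991351e+00 -8.76319077e-05  3.03702619e+00] [-3.32592502  5.373933    1.14951644] 0.02426848936464913 30.0002521276474
[ 0.54021111 -0.06534888]
scene (np.float64(230.33404283051473), np.float64(230.86204283473688))
top (np.float64(294.13426907115905), np.float64(193.26781188620927))
wrist (np.float64(142.50559084146704), np.float64(319.87181227571057))
```

View pics/s8.png

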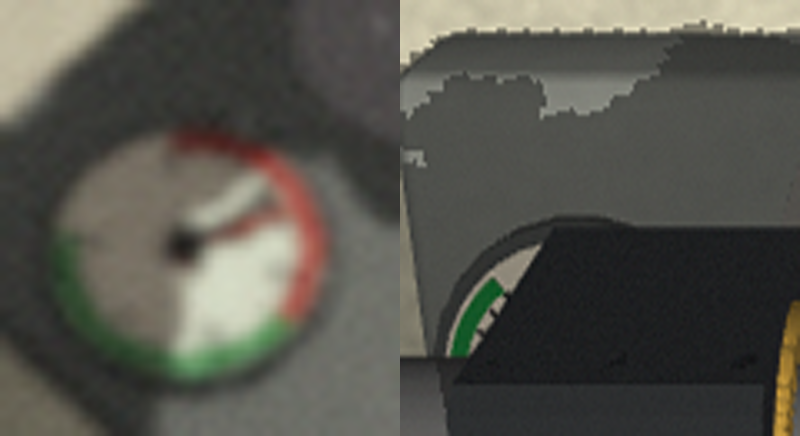

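The crop shows the needle/red hand between about 3 and 6 N; I'll read them numerically by a polar unwrap of the dial.

```bash
cat > dial.py <<'E'
from h import *
yaw=-.104
def dial(s,z=.050,r0=.015,r1=.028):
    w=cloud(s);H,Sa,V=cv2.split(cv2.cvtColor(s["image"],cv2.COLOR_BGR2HSV))
    c=np.array([.5508-.0106,.0361-.1014])
    # refine centre: coloured rim ring pixels (fit circle on plane z)
    vv,uu=np.nonzero((Sa>70)&(V>40)); P=np.array([onz(s,u,v,z)[:2] for u,v in zip(uu,vv) if abs(u-proj(s,(*c,z))[0])<130 and abs(v-proj(s,(*c,z))[1])<130])
    d=np.hypot(*(P-c).T);P=P[(d<.045)&(d>.027)]
    A=np.c_[2*P,np.ones(len(P))];x=np.linalg.lstsq(A,(P**2).sum(1),rcond=None)[0];print("rim n",len(P),"centre",x[:2],"r",np.sqrt(x[2]+x[0]**2+x[1]**2),"exp",c)
    c=x[:2]
    F=np.arange(-3,28,.25);a=np.deg2rad(135)+yaw-.2*F
    out=[]
    for r in np.linspace(r0,r1,8):
        uv=np.array([proj(s,(c[0]+r*np.cos(t),c[1]+r*np.sin(t),z)) for t in a],np.float32)
        out.append(cv2.remap(s["image"],uv[None,:,0],uv[None,:,1],cv2.INTER_LINEAR)[0])
    m=np.mean(out,0);return F,m,c
if __name__=="__main__":
    import pickle,sys
    S=pickle.load(open(sys.argv[1],"rb"))
    F,m,c=dial(S[sys.argv[2]] if len(sys.argv)>2 else S)
    for f,(b,g,r) in zip(F,m): print("%5.2f G%3d R-G%3d"%(f,g,r-g),end="  |\n" if f%1==.75 else "  |")
E
python3 dial.py s7.pkl scene|head -10;python3 dial.py s8.pkl scene|head -22
```

```text
rim n 162 centre [ 0.54046815 -0.06632962] r 0.0359756070744819 exp [ 0.5402 -0.0653]
-3.00 G110 R-G  6  |-2.75 G110 R-G  6  |-2.50 G109 R-G  7  |-2.25 G108 R-G  7  |
-2.00 G106 R-G  6  |-1.75 G104 R-G  6  |-1.50 G 99 R-G  6  |-1.25 G 93 R-G  6  |
-1.00 G 85 R-G  6  |-0.75 G 77 R-G  6  |-0.50 G 71 R-G  8  |-0.25 G 65 R-G  9  |
 0.00 G 68 R-G 10  | 0.25 G 75 R-G 11  | 0.50 G 81 R-G 10  | 0.75 G 89 R-G  9  |
 1.00 G 96 R-G  8  | 1.25 G101 R-G  8  | 1.50 G104 R-G  8  | 1.75 G105 R-G  7  |
 2.00 G106 R-G  7  | 2.25 G107 R-G  7  | 2.50 G106 R-G  7  | 2.75 G105 R-G  7  |
 3.00 G105 R-G  7  | 3.25 G105 R-G  6  | 3.50 G105 R-G  6  | 3.75 G104 R-G  6  |
 4.00 G103 R-G  6  | 4.25 G102 R-G  6  | 4.50 G103 R-G  6  | 4.75 G105 R-G  7  |
 5.00 G107 R-G  7  | 5.25 G109 R-G  7  | 5.50 G112 R-G  7  | 5.75 G117 R-G  5  |
rim n 170 centre [ 0.54017001 -0.06611884] r 0.03597667107636005 exp [ 0.5402 -0.0653]
-3.00 G110 R-G  7  |-2.75 G111 R-G  7  |-2.50 G112 R-G  6  |-2.25 G111 R-G  6  |
-2.00 G111 R-G  6  |-1.75 G110 R-G  6  |-1.50 G108 R-G  6  |-1.25 G106 R-G  6  |
-1.00 G105 R-G  7  |-0.75 G105 R-G  
[... 802 characters left out ...]
00 R-G -2  | 9.50 G200 R-G -1  | 9.75 G202 R-G -2  |
10.00 G206 R-G -2  |10.25 G208 R-G -3  |10.50 G210 R-G -3  |10.75 G211 R-G -3  |
11.00 G212 R-G -3  |11.25 G211 R-G -3  |11.50 G212 R-G -3  |11.75 G213 R-G -4  |
12.00 G214 R-G -4  |12.25 G214 R-G -4  |12.50 G215 R-G -5  |12.75 G215 R-G -5  |
13.00 G213 R-G -5  |13.25 G213 R-G -5  |13.50 G211 R-G -5  |13.75 G208 R-G -5  |
14.00 G205 R-G -5  |14.25 G202 R-G -4  |14.50 G200 R-G -3  |14.75 G199 R-G -3  |
15.00 G198 R-G -3  |15.25 G197 R-G -2  |15.50 G189 R-G -1  |15.75 G180 R-G  0  |
16.00 G166 R-G  0  |16.25 G150 R-G  2  |16.50 G137 R-G  3  |16.75 G127 R-G  4  |
17.00 G120 R-G  4  |17.25 G115 R-G  4  |17.50 G112 R-G  5  |17.75 G110 R-G  6  |
```

Request:
drive_tool(commands=[[0.01,0,0.09,0,0,0],[0,0,0.07,0,0,0],[0,0,0.06,0,0,0],[0,0,0.04,0,0,0],[0,0,0,0,0,0],[0,0,0,0,0,0]])

```text
time: 20.62
tool_pos: [0.4525, 0.0469, 0.0934]
ee_rot: [3.14, 0.001, 3.037]
wrist_force: [-4.1, 4.7, 3.3]
width: 0.0242
finger_force: 30.0
```

```bash
python3 - <<'E'
from h import *
import pickle
S={"scene":snapshot("scene"),"wrist":snapshot("wrist")};pickle.dump(S,open("s9.pkl","wb"))
o=get_obs();print(o["tool_pos"],o["wrist_force"])
s=S["scene"];w=cloud(s);H,Sa,V=cv2.split(cv2.cvtColor(s["image"],cv2.COLOR_BGR2HSV))
# yellow band + points near foot / along lever
c,sn=np.cos(-.104),np.sin(-.104)
d=w[...,:2]-[.5508,.0361];lx=d[...,0]*c+d[...,1]*sn;ly=-d[...,0]*sn+d[...,1]*c;z=w[...,2]
for x in range(-90,100,10):
    b=(abs(lx*1e3-x)<5)&(abs(ly)<.006)&(z>.085);
    if b.sum()>2: print("lever x",x,b.sum(),"zmax %.4f med %.4f"%(z[b].max(),np.median(z[b])))
E
python3 dial.py s9.pkl scene|sed -n 8,18p
```

```text
[0.45244598 0.04686595 0.09342849] [-3.77751859  4.92387704  3.15365806]
lever x -90 45 zmax 0.4850 med 0.4803
lever x -80 82 zmax 0.4820 med 0.2428
lever x -70 200 zmax 0.4739 med 0.3690
lever x -60 81 zmax 0.4625 med 0.4050
lever x -50 12 zmax 0.1199 med 0.1151
lever x -40 12 zmax 0.1179 med 0.1141
lever x -30 19 zmax 0.1227 med 0.1168
lever x -20 14 zmax 0.1197 med 0.1182
lever x -10 13 zmax 0.1218 med 0.1173
lever x 0 15 zmax 0.1198 med 0.1177
lever x 10 16 zmax 0.1218 med 0.1161
lever x 20 15 zmax 0.1189 med 0.1165
lever x 30 14 zmax 0.1193 med 0.1165
lever x 40 16 zmax 0.1187 med 0.1147
lever x 50 16 zmax 0.1196 med 0.1152
lever x 60 16 zmax 0.1183 med 0.1153
lever x 70 16 zmax 0.1184 med 0.1146
lever x 80 13 zmax 0.1200 med 0.1142
lever x 90 15 zmax 0.1176 med 0.1140
 3.00 G200 R-G  0  | 3.25 G202 R-G -1  | 3.50 G202 R-G -1  | 3.75 G202 R-G -1  |
 4.00 G202 R-G -2  | 4.25 G201 R-G -1  | 4.50 G202 R-G -2  | 4.75 G204 R-G -3  |
 5.00 G206 R-G -3  | 5.25 G208 R-G -3  | 5.50 G209 R-G -3  | 5.75 G210 R-G -3  |
 6.00 G210 R-G -3  | 6.25 G210 R-G -3  | 6.50 G211 R-G -3  | 6.75 G211 R-G -2  |
 7.00 G211 R-G -3  | 7.25 G210 R-G -3  | 7.50 G207 R-G -3  | 7.75 G205 R-G -4  |
 8.00 G199 R-G -3  | 8.25 G189 R-G -3  | 8.50 G179 R-G -2  | 8.75 G163 R-G  0  |
 9.00 G146 R-G  3  | 9.25 G130 R-G  6  | 9.50 G119 R-G  8  | 9.75 G117 R-G  9  |
10.00 G124 R-G  9  |10.25 G135 R-G  7  |10.50 G151 R-G  5  |10.75 G166 R-G  2  |
11.00 G179 R-G  0  |11.25 G189 R-G -1  |11.50 G197 R-G -2  |11.75 G203 R-G -3  |
12.00 G207 R-G -4  |12.25 G210 R-G -4  |12.50 G211 R-G -4  |12.75 G213 R-G -4  |
13.00 G213 R-G -5  |13.25 G212 R-G -4  |13.50 G211 R-G -4  |13.75 G208 R-G -4  |
```

Request:
drive_tool(commands=[[0,0,0,0,0,0],[0,0,0,0,0,0]])

```text
time: 20.98
tool_pos: [0.4525, 0.0469, 0.0934]
ee_rot: [3.14, 0.001, 3.037]
wrist_force: [-2.7, 5.7, 4.1]
width: 0.0243
finger_force: 30.0
```

```bash
python3 - <<'E'
from h import *
import pickle
S={"scene":snapshot("scene"),"wrist":snapshot("wrist")};pickle.dump(S,open("s10.pkl","wb"))
o=get_obs();print(o["tool_pos"],o["wrist_force"])
# what the wrist camera sees near plate: depth statistics in tester frame
c,sn=np.cos(-.104),np.sin(-.104)
for n,s in S.items():
    w=cloud(s);H,Sa,V=cv2.split(cv2.cvtColor(s["image"],cv2.COLOR_BGR2HSV))
    d=w[...,:2]-[.5508,.0361];lx=d[...,0]*c+d[...,1]*sn;ly=-d[...,0]*sn+d[...,1]*c;z=w[...,2]
    R=lambda m:(m.sum(),"z med %.4f 5%% %.4f 95%% %.4f"%tuple(np.percentile(z[m],[50,5,95])) if m.any() else "")
    print(n,"plate",R((np.hypot(lx,ly)<.040)&(z>.045)&(z<.062)))
    print(n,"yellow",R((H>20)&(H<35)&(Sa>110)&(np.hypot(lx+.03,ly-.02)<.012)&(z>.07)))
    print(n,"post",R((np.hypot(lx+.03,ly-.02)<.008)&(z>.07)))
    print(n,"foot ring",R((np.hypot(lx,ly)<.0155)&(abs(ly)>.0065)&(z>.08)&(z<.13)))
    print(n,"spring",R((np.hypot(lx,ly)<.0155)&(abs(ly)>.004)&(z>.062)&(z<.092)))
E
python3 dial.py s10.pkl scene|sed -n 12,18p
```

```text
[0.45247361 0.04686796 0.09346738] [-3.92643011  5.7143696   3.93883586]
scene plate (np.int64(415), 'z med 0.0536 5% 0.0503 95% 0.0577')
scene yellow (np.int64(0), '')
scene post (np.int64(13), 'z med 0.0987 5% 0.0927 95% 0.1024')
scene foot ring (np.int64(55), 'z med 0.1040 5% 0.0866 95% 0.1180')
scene spring (np.int64(27), 'z med 0.0737 5% 0.0626 95% 0.0863')
wrist plate (np.int64(1265), 'z med 0.0541 5% 0.0531 95% 0.0552')
wrist yellow (np.int64(0), '')
wrist post (np.int64(38), 'z med 0.1018 5% 0.0962 95% 0.1028')
wrist foot ring (np.int64(556), 'z med 0.1004 5% 0.0839 95% 0.1091')
wrist spring (np.int64(148), 'z med 0.0843 5% 0.0707 95% 0.0890')
 7.00 G210 R-G -3  | 7.25 G209 R-G -4  | 7.50 G207 R-G -4  | 7.75 G205 R-G -4  |
 8.00 G199 R-G -3  | 8.25 G190 R-G -2  | 8.50 G180 R-G -1  | 8.75 G165 R-G  0  |
 9.00 G149 R-G  2  | 9.25 G134 R-G  4  | 9.50 G121 R-G  8  | 9.75 G117 R-G  9  |
10.00 G123 R-G  8  |10.25 G134 R-G  7  |10.50 G149 R-G  4  |10.75 G164 R-G  1  |
11.00 G176 R-G  0  |11.25 G187 R-G -1  |11.50 G195 R-G -3  |11.75 G203 R-G -3  |
12.00 G207 R-G -4  |12.25 G210 R-G -4  |12.50 G212 R-G -4  |12.75 G213 R-G -4  |
13.00 G213 R-G -4  |13.25 G212 R-G -4  |13.50 G210 R-G -5  |13.75 G207 R-G -5  |
```

```bash
python3 - <<'E'
from h import *
import pickle
c,sn=np.cos(-.104),np.sin(-.104)
for f in("s7.pkl","s8.pkl","s10.pkl"):
    s=pickle.load(open(f,"rb"))["wrist"]
    w=cloud(s);d=w[...,:2]-[.5508,.0361];lx=d[...,0]*c+d[...,1]*sn;ly=-d[...,0]*sn+d[...,1]*c;z=w[...,2]
    r=np.hypot(lx,ly);m=(lx<.0)&(z>.058)&(z<.15)&(r<.022)&(abs(ly)<.017)
    pl=z[(r<.040)&(r>.02)&(z>.045)&(z<.062)];print(f,"plate",np.median(pl),"n",m.sum())
    for a in np.arange(.06,.14,.003):
        b=m&(z>=a)&(z<a+.003)
        if b.any(): print("  z%.3f n%d r %.4f..%.4f med %.4f  ly %.4f..%.4f"%(a,b.sum(),r[b].min(),r[b].max(),np.median(r[b]),ly[b].min(),ly[b].max()))
s=pickle.load(open("s10.pkl","rb"))["wrist"];u,v=map(int,proj(s,(.54,.037,.095)));print(u,v)
cv2.imwrite("pics/s10.png",cv2.resize(s["image"][v-45:v+45,u-60:u+60],(800,600),interpolation=cv2.INTER_CUBIC))
E
```

```text
s7.pkl plate 0.05656602159506472 n 725
  z0.060 n14 r 0.0091..0.0124 med 0.0117  ly -0.0107..0.0107
  z0.063 n13 r 0.0099..0.0117 med 0.0108  ly -0.0107..-0.0077
  z0.066 n2 r 0.0119..0.0119 med 0.0119  ly 0.0104..0.0114
  z0.069 n21 r 0.0099..0.0128 med 0.0116  ly -0.0104..0.0114
  z0.072 n23 r 0.0095..0.0126 med 0.0114  ly -0.0113..-0.0075
  z0.075 n3 r 0.0106..0.0110 med 0.0109  ly -0.0103..-0.0093
  z0.078 n24 r 0.0097..0.0129 med 0.0116  ly 0.0082..0.0120
  z0.081 n16 r 0.0095..0.0131 med 0.0117  ly -0.0109..0.0091
  z0.084 n15 r 0.0096..0.0126 med 0.0110  ly -0.0099..-0.0072
  z0.087 n1 r 0.0128..0.0128 med 0.0128  ly 0.0088..0.0088
  z0.090 n8 r 0.0120..0.0132 med 0.0122  ly -0.0079..0.0096
  z0.093 n1 r 0.0118..0.0118 med 0.0118  ly -0.0070..-0.0070
  z0.123 n20 r 0.0073..0.0141 med 0.0110  ly -0.0141..0.0139
  z0.126 n34 r 0.0085..0.0139 med 0.0113  ly -0.0139..0.0138
  z0.129 n11 r 0.0089..0.0101 med 0.0094  ly -0.0083..0.0090
  z0.132 n18 r 0.0082..0.0101 med 0.0094  ly -0.0083..0.0089
  z0.135 n28 r 0.0079..0.0104 med 0.0090  ly -0.0082..0.0088
  z0.138 n30 r 0.0073..0.00
[... 1370 characters left out ...]
ly -0.0106..0.0114
  z0.084 n41 r 0.0099..0.0139 med 0.0127  ly -0.0113..0.0104
  z0.087 n39 r 0.0100..0.0134 med 0.0121  ly -0.0111..-0.0066
  z0.093 n19 r 0.0126..0.0212 med 0.0136  ly -0.0114..0.0126
  z0.096 n96 r 0.0133..0.0220 med 0.0147  ly -0.0143..0.0141
  z0.099 n245 r 0.0092..0.0150 med 0.0128  ly -0.0141..0.0148
  z0.102 n14 r 0.0104..0.0119 med 0.0111  ly -0.0083..0.0089
  z0.105 n29 r 0.0100..0.0121 med 0.0112  ly -0.0082..0.0088
  z0.108 n31 r 0.0096..0.0120 med 0.0112  ly -0.0088..0.0087
  z0.111 n14 r 0.0103..0.0124 med 0.0113  ly -0.0079..0.0086
  z0.114 n64 r 0.0134..0.0220 med 0.0176  ly -0.0052..0.0057
  z0.117 n119 r 0.0140..0.0219 med 0.0181  ly -0.0045..0.0057
258 352
```

View pics/s10.png

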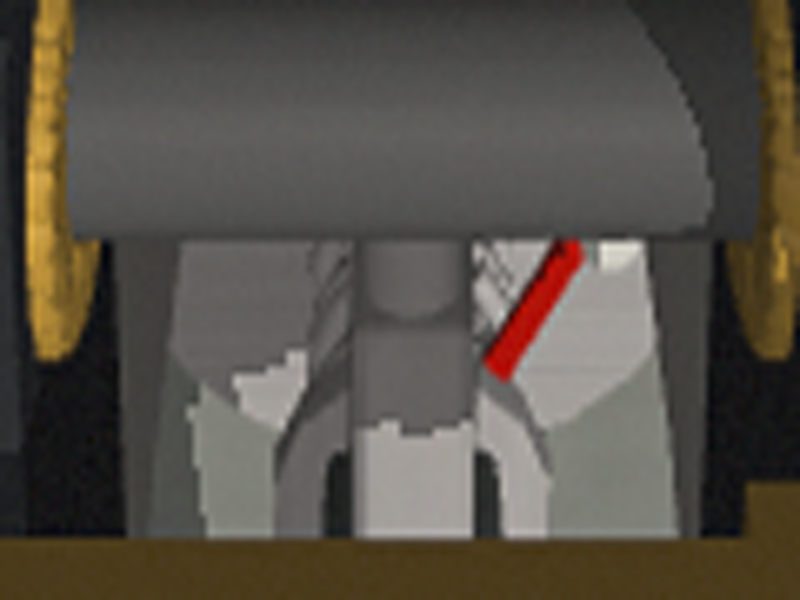

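The crop shows the foot between the lever cheeks and a red index arm (from 500,365 to 570,245) reaching from the foot towards the mark post. I'll use that index's height.

```bash
cat > idx.py <<'E'
from h import *
import pickle,sys
c,sn=np.cos(-.104),np.sin(-.104)
def idx(S):
  for n in S:
    s=S[n];w=cloud(s);H,Sa,V=cv2.split(cv2.cvtColor(s["image"],cv2.COLOR_BGR2HSV))
    d=w[...,:2]-[.5508,.0361];lx=d[...,0]*c+d[...,1]*sn;ly=-d[...,0]*sn+d[...,1]*c;z=w[...,2]
    m=((H<8)|(H>172))&(Sa>120)&(np.hypot(lx,ly)<.045)&(z>.07)
    r=np.hypot(lx,ly);pl=z[(r<.040)&(r>.018)&(z>.045)&(z<.062)]
    if m.any():
        v,u=np.nonzero(m);print(n,"red n",m.sum(),"plate %.4f"%np.median(pl),"u",u.min(),u.max(),"v",v.min(),v.max())
        for a in range(-40,20,5):
            b=m&(lx*1e3>=a)&(lx*1e3<a+5)
            if b.any(): print("   lx",a,b.sum(),"ly %.4f z med %.4f min %.4f max %.4f"%(np.median(ly[b]),np.median(z[b]),z[b].min(),z[b].max()))
    p=(np.hypot(lx+.03,ly-.02)<.008)&(z>.07)
    if p.any():print("  post n",p.sum(),"zmax %.4f"%np.percentile(z[p],98), [(round(float(z[i,j]),4),int(H[i,j]),int(Sa[i,j])) for i,j in np.argwhere(p)[:60:4]])
if __name__=="__main__":
  for f in sys.argv[1:]: print(f);idx(pickle.load(open(f,"rb")))
E
python3 idx.py s8.pkl s10.pkl s7.pkl
```

```text
s8.pkl
  post n 10 zmax 0.1045 [(0.1023, 34, 17), (0.1038, 14, 36), (0.0983, 8, 53)]
wrist red n 67 plate 0.0552 u 270 282 v 338 350
   lx -25 5 ly 0.0142 z med 0.1026 min 0.1017 max 0.1029
   lx -20 30 ly 0.0132 z med 0.1020 min 0.1010 max 0.1031
   lx -15 32 ly 0.0100 z med 0.1019 min 0.1007 max 0.1032
  post n 39 zmax 0.0790 [(0.0705, 30, 12), (0.0703, 30, 17), (0.0723, 21, 14), (0.0737, 26, 14), (0.0755, 23, 16), (0.0753, 30, 12), (0.076, 30, 12), (0.0764, 23, 12), (0.0781, 30, 7), (0.0793, 24, 15)]
s10.pkl
  post n 13 zmax 0.1028 [(0.098, 25, 23), (0.0994, 23, 29), (0.0987, 12, 69), (0.0928, 5, 53)]
wrist red n 96 plate 0.0541 u 270 285 v 338 355
   lx -25 32 ly 0.0156 z med 0.0966 min 0.0956 max 0.0974
   lx -20 38 ly 0.0126 z med 0.0970 min 0.0959 max 0.0979
   lx -15 24 ly 0.0098 z med 0.0971 min 0.0958 max 0.0977
   lx -10 2 ly 0.0103 z med 0.0956 min 0.0947 max 0.0965
  post n 38 zmax 0.1030 [(0.0706, 30, 8), (0.0963, 2, 226), (0.1026, 23, 16), (0.1021, 28, 15), (0.0966, 2, 235), (0.1022, 23, 14), (0.1013, 25, 15), (0.1023, 48, 9), (0.1022, 25, 15), (0.1009, 21, 14)]
s7.pkl
  post n 1 zmax 0.1191 [(0.1191, 5, 63)]
  post n 112 zmax 0.1049 [(0.0708, 25, 15), (0.0737, 30, 13), (0.0763, 30, 13), (0.0772, 30, 17), (0.078, 30, 11), (0.0809, 24, 12), (0.0821, 20, 11), (0.0843, 23, 11), (0.0854, 20, 16), (0.0883, 26, 16), (0.0897, 20, 13), (0.0904, 26, 16), (0.0926, 90, 3), (0.0953, 24, 215), (0.0971, 24, 242)]
```

Request:
drive_tool(commands=[[0,0,0.03,0,0,0],[0,0,0.02,0,0,0],[0,0,0.015,0,0,0],[0,0,0,0,0,0],[0,0,0,0,0,0]])

```text
time: 21.7
tool_pos: [0.4525, 0.0469, 0.0911]
ee_rot: [3.14, 0.001, 3.037]
wrist_force: [-4.3, 5.5, 4.2]
width: 0.0246
finger_force: 30.0
```

```bash
python3 - <<'E'
from idx import *
S={"scene":snapshot("scene"),"wrist":snapshot("wrist")};pickle.dump(S,open("s11.pkl","wb"))
o=get_obs();print(o["time"],o["tool_pos"],o["wrist_force"]);idx(S)
E
python3 dial.py s11.pkl scene|sed -n 14,20p
python3 dial.py s5.pkl wrist|sed -n 1,9p
```

```text
21.8 [0.45251184 0.04684937 0.09108112] [-3.63672731  5.10158007  4.90900252]
  post n 13 zmax 0.1038 [(0.104, 25, 22), (0.0998, 21, 44), (0.095, 17, 87), (0.0937, 4, 77)]
wrist red n 99 plate 0.0538 u 271 285 v 338 356
   lx -35 1 ly 0.0173 z med 0.1020 min 0.1020 max 0.1020
   lx -30 4 ly 0.0165 z med 0.0963 min 0.0961 max 0.1016
   lx -25 32 ly 0.0158 z med 0.0954 min 0.0943 max 0.0970
   lx -20 35 ly 0.0125 z med 0.0957 min 0.0947 max 0.0967
   lx -15 27 ly 0.0104 z med 0.0956 min 0.0941 max 0.0965
  post n 58 zmax 0.1026 [(0.0946, 4, 66), (0.1013, 4, 87), (0.1014, 25, 13), (0.1014, 25, 13), (0.0952, 2, 224), (0.1026, 30, 12), (0.1015, 23, 17), (0.0957, 1, 218), (0.1026, 30, 15), (0.1018, 28, 15), (0.0961, 1, 128), (0.1016, 35, 13), (0.1009, 25, 15), (0.1021, 26, 15), (0.101, 25, 12)]
 9.00 G187 R-G -2  | 9.25 G177 R-G -1  | 9.50 G165 R-G  0  | 9.75 G153 R-G  1  |
10.00 G140 R-G  3  |10.25 G129 R-G  5  |10.50 G121 R-G  8  |10.75 G118 R-G  9  |
11.00 G124 R-G  8  |11.25 G135 R-G  5  |11.50 G151 R-G  2  |11.75 G167 R-G  0  |
12.00 G181 R-G -1  |12.25 G192 R-G -2  |12.50 G200 R-G -3
[... 301 characters left out ...]
6464819] r 0.03502495039918371 exp [ 0.5402 -0.0653]
-3.00 G227 R-G -4  |-2.75 G227 R-G -4  |-2.50 G227 R-G -4  |-2.25 G227 R-G -4  |
-2.00 G227 R-G -4  |-1.75 G228 R-G -4  |-1.50 G228 R-G -4  |-1.25 G231 R-G -4  |
-1.00 G225 R-G -4  |-0.75 G162 R-G -2  |-0.50 G100 R-G  0  |-0.25 G 50 R-G -1  |
 0.00 G 37 R-G 42  | 0.25 G 48 R-G107  | 0.50 G154 R-G 45  | 0.75 G223 R-G -3  |
 1.00 G230 R-G -5  | 1.25 G228 R-G -4  | 1.50 G226 R-G -3  | 1.75 G227 R-G -2  |
 2.00 G227 R-G -2  | 2.25 G226 R-G -3  | 2.50 G225 R-G -2  | 2.75 G227 R-G -2  |
 3.00 G227 R-G -2  | 3.25 G225 R-G -2  | 3.50 G226 R-G -2  | 3.75 G228 R-G -2  |
 4.00 G217 R-G -2  | 4.25 G180 R-G -2  | 4.50 G218 R-G -3  | 4.75 G228 R-G -3  |
```

Index stands level with the mark (≈40.3 mm); hold over two seconds.

Request:
drive_tool(commands=[[0,0,0,0,0,0],[0,0,0,0,0,0],[0,0,0,0,0,0],[0,0,0,0,0,0],[0,0,0,0,0,0],[0,0,0,0,0,0],[0,0,0,0,0,0],[0,0,0,0,0,0],[0,0,0,0,0,0],[0,0,0,0,0,0],[0,0,0,0,0,0],[0,0,0,0,0,0],[0,0,0,0,0,0],[0,0,0,0,0,0],[0,0,0,0,0,0],[0,0,0,0,0,0],[0,0,0,0,0,0],[0,0,0,0,0,0]])

```text
time: 24.05
tool_pos: [0.4525, 0.0468, 0.0911]
ee_rot: [3.14, 0.001, 3.037]
wrist_force: [-3.7, 5.3, 4.6]
width: 0.0242
finger_force: 30.0
```

```bash
python3 - <<'E'
from idx import *
S={"wrist":snapshot("wrist")}
o=get_obs();print(o["time"],o["tool_pos"],o["wrist_force"]);idx(S)
r=.21;t0=np.arcsin((.0911-.0899)/.21);t=np.concatenate([[t0,t0+.05],np.linspace(t0+.15,1.5,14),[1.55,1.56]])
print([[round(float(a),2),0,round(float(b),2),0,0,0] for a,b in zip(np.diff(r*np.cos(t))/.04,-np.diff(r*np.sin(t))/.04)])
E
```

```text
24.1 [0.45252942 0.04686259 0.09111029] [-3.56384599  5.22923065  6.21392028]
wrist red n 100 plate 0.0538 u 271 285 v 338 356
   lx -30 4 ly 0.0172 z med 0.0985 min 0.0954 max 0.1020
   lx -25 34 ly 0.0156 z med 0.0954 min 0.0940 max 0.0968
   lx -20 33 ly 0.0125 z med 0.0956 min 0.0942 max 0.0968
   lx -15 29 ly 0.0098 z med 0.0958 min 0.0947 max 0.0970
  post n 58 zmax 0.1029 [(0.0937, 4, 65), (0.1004, 4, 87), (0.1012, 26, 15), (0.1017, 25, 13), (0.095, 1, 215), (0.1024, 37, 18), (0.1021, 25, 13), (0.0953, 1, 213), (0.1012, 34, 16), (0.1023, 28, 15), (0.0956, 1, 129), (0.1025, 30, 11), (0.1017, 27, 14), (0.1016, 30, 13), (0.1024, 30, 8)]
[[-0.01, 0, -0.26, 0, 0, 0], [-0.06, 0, -0.52, 0, 0, 0], [-0.11, 0, -0.53, 0, 0, 0], [-0.17, 0, -0.52, 0, 0, 0], [-0.22, 0, -0.5, 0, 0, 0], [-0.27, 0, -0.47, 0, 0, 0], [-0.32, 0, -0.44, 0, 0, 0], [-0.36, 0, -0.41, 0, 0, 0], [-0.4, 0, -0.37, 0, 0, 0], [-0.44, 0, -0.32, 0, 0, 0], [-0.47, 0, -0.28, 0, 0, 0], [-0.49, 0, -0.23, 0, 0, 0], [-0.51, 0, -0.18, 0, 0, 0], [-0.53, 0, -0.12, 0, 0, 0], [-0.54, 0, -0.07, 0, 0, 0], [-0.26, 0, -0.01, 0, 0, 0], [-0.05, 0, -0.0, 0, 0, 0]]
```

Request:
drive_tool(commands=[[-0.01,0,-0.26,0,0,0],[-0.06,0,-0.52,0,0,0],[-0.11,0,-0.53,0,0,0],[-0.17,0,-0.52,0,0,0],[-0.22,0,-0.5,0,0,0],[-0.27,0,-0.47,0,0,0],[-0.32,0,-0.44,0,0,0],[-0.36,0,-0.41,0,0,0],[-0.4,0,-0.37,0,0,0],[-0.44,0,-0.32,0,0,0],[-0.47,0,-0.28,0,0,0],[-0.49,0,-0.23,0,0,0],[-0.51,0,-0.18,0,0,0],[-0.53,0,-0.12,0,0,0],[-0.54,0,-0.07,0,0,0],[-0.26,0,-0.01,0,0,0],[-0.05,0,0,0,0,0],[0,0,0,0,0,0],[0,0,0,0,0,0]])

```text
time: 26.48
tool_pos: [0.6594, 0.0248, 0.2997]
ee_rot: [3.141, 0.003, 3.037]
wrist_force: [0.5, 6.3, 5.2]
width: 0.0239
finger_force: 30.0
```

Request:
drive_tool(commands=[[0,0,0,0,0,0],[0,0,0,0,0,0],[0,0,0,0,0,0],[0,0,0,0,0,0]], gripper=0.45)

```text
time: 26.98
tool_pos: [0.6591, 0.0237, 0.2977]
ee_rot: [-3.141, -0.001, 3.036]
wrist_force: [-0.8, 0.5, 0.8]
width: 0.0514
finger_force: 0.0
```

Request:
drive_tool(commands=[[0.4,0,0,0,0,0],[0.6,0,0,0,0,0],[0.6,0,0,0,0,0],[0.6,0.03,0,0,0,0],[0.53,0,0,0,0,0],[0,0,0.5,0,0,0],[0,0,0.5,0,0,0],[0,0,0,0,0,0],[0,0,0,0,0,0]])

```text
time: 28.1
tool_pos: [0.551, 0.0368, 0.259]
ee_rot: [-3.141, 0.001, 3.037]
wrist_force: [-0.3, 0.8, -0.3]
width: 0.052
finger_force: 0.0
```

```bash
python3 - <<'E'
from h import *
import pickle
o=get_obs();print(o["time"],o["tool_pos"],o["wrist_force"])
S={n:snapshot(n) for n in("scene","wrist")};pickle.dump(S,open("s12.pkl","wb"))
w=cloud(S["wrist"]);T=o["tool_pos"]
b=(np.hypot(w[...,0]-.5508,w[...,1]-.0361)<.02)&(w[...,2]>.085)&(w[...,2]<.13);q=w[b];print("spring",len(q),q.min(0),q.max(0))
w=cloud(S["scene"]);b=(w[...,2]>.20)&(w[...,2]<.34)&(np.hypot(w[...,0]-.66,w[...,1]-.025)<.04)
for a in(.2,.24,.28,.31): q=w[b&(w[...,2]>=a)&(w[...,2]<a+.03)]; print(a,len(q),np.median(q,0) if len(q) else "")
E
python3 dial.py s12.pkl wrist;python3 dial.py s12.pkl scene|sed -n 12,18p; python3 dial.py s5.pkl wrist|sed -n 9,32p
```

```text
28.1 [0.55103693 0.0367544  0.25904579] [-0.31109976  0.78712321 -0.29402592]
spring 311 [0.53798781 0.02480296 0.08506193] [0.5611554  0.04821282 0.11473869]
0.2 115 [0.65804164 0.01786195 0.21003337]
0.24 53 [0.6558189  0.02131255 0.25037528]
0.28 22 [0.6537872  0.02077986 0.29000697]
0.31 115 [0.65383966 0.02009437 0.32520936]
rim n 496 centre [ 0.53998285 -0.06454948] r 0.035055202304672656 exp [ 0.5402 -0.0653]
-3.00 G227 R-G -4  |-2.75 G227 R-G -4  |-2.50 G227 R-G -4  |-2.25 G227 R-G -4  |
-2.00 G227 R-G -4  |-1.75 G227 R-G -4  |-1.50 G228 R-G -4  |-1.25 G230 R-G -4  |
-1.00 G227 R-G -4  |-0.75 G176 R-G -3  |-0.50 G114 R-G  0  |-0.25 G 58 R-G  0  |
 0.00 G 80 R-G  0  | 0.25 G176 R-G -2  | 0.50 G224 R-G -3  | 0.75 G230 R-G -3  |
 1.00 G228 R-G -3  | 1.25 G224 R-G -3  | 1.50 G226 R-G -3  | 1.75 G227 R-G -2  |
 2.00 G227 R-G -2  | 2.25 G224 R-G -2  | 2.50 G226 R-G -2  | 2.75 G226 R-G -2  |
 3.00 G227 R-G -2  | 3.25 G223 R-G -2  | 3.50 G227 R-G -2  | 3.75 G227 R-G -2  |
 4.00 G223 R-G -2  | 4.25 G191 R-G -2  | 4.50 G209 R-G -2  | 4.75 G228 R-G -3  |
 5.00 G227 R-G -3  | 5.25 G225 R
[... 3641 characters left out ...]
84 R-G -3  |19.50 G206 R-G -4  |19.75 G227 R-G -3  |
20.00 G228 R-G -3  |20.25 G222 R-G -4  |20.50 G223 R-G -3  |20.75 G228 R-G -3  |
21.00 G226 R-G -3  |21.25 G223 R-G -2  |21.50 G225 R-G -3  |21.75 G227 R-G -3  |
22.00 G227 R-G -3  |22.25 G227 R-G -3  |22.50 G225 R-G -4  |22.75 G228 R-G -4  |
23.00 G228 R-G -4  |23.25 G223 R-G -4  |23.50 G227 R-G -4  |23.75 G230 R-G -4  |
24.00 G220 R-G -4  |24.25 G183 R-G -3  |24.50 G202 R-G -3  |24.75 G227 R-G -4  |
25.00 G228 R-G -4  |25.25 G228 R-G -4  |25.50 G227 R-G -4  |25.75 G227 R-G -3  |
26.00 G227 R-G -3  |26.25 G226 R-G -3  |26.50 G226 R-G -3  |26.75 G226 R-G -2  |
27.00 G226 R-G -3  |27.25 G226 R-G -3  |27.50 G227 R-G -3  |27.75 G227 R-G -4  |
```

```bash
python3 - <<'E'
from h import *
import pickle
c,sn=np.cos(-.104),np.sin(-.104)
for f in("s8.pkl","s10.pkl","s11.pkl"):
    s=pickle.load(open(f,"rb"))["wrist"]
    w=cloud(s);d=w[...,:2]-[.5508,.0361];lx=d[...,0]*c+d[...,1]*sn;ly=-d[...,0]*sn+d[...,1]*c;z=w[...,2];r=np.hypot(lx,ly)
    pl=np.median(z[(r<.040)&(r>.018)&(z>.045)&(z<.062)])
    m=(ly<-.0075)&(ly>-.0150)&(lx<.0)&(r<.0175)&(z>.09)
    print(f,"plate %.4f"%pl,ray(s,256,192)[0])
    v,u=np.nonzero(m)
    for uu in np.unique(u):
        vs=v[u==uu]; print("  u",uu,[(int(a),round(float(z[a,uu]-pl)*1e3,1),round(float(r[a,uu])*1e3,1)) for a in range(vs.min()-2,min(vs.min()+11,384))])
E
```

```text
s8.pkl plate 0.0552 [0.37549447 0.05431092 0.28310818]
  u 240 [(356, -12.6, 54.4), (357, -13.1, 56.0), (358, 47.6, 14.3), (359, 49.1, 14.4), (360, 49.4, 14.2), (361, 49.4, 14.0), (362, 51.4, 14.2), (363, 50.3, 13.8), (364, 50.9, 13.8), (365, 50.3, 13.7), (366, 52.1, 13.6), (367, 49.7, 13.9), (368, 50.4, 13.9)]
  u 241 [(354, -0.4, 40.9), (355, -12.7, 53.1), (356, 46.5, 13.9), (357, 47.8, 14.0), (358, 48.8, 14.0), (359, 50.5, 14.1), (360, 50.4, 13.8), (361, 51.1, 13.7), (362, 50.5, 13.3), (363, 49.7, 13.1), (364, 50.8, 13.0), (365, 50.9, 13.0), (366, 50.6, 13.0)]
  u 242 [(352, 0.3, 38.0), (353, -0.1, 39.3), (354, 47.0, 14.1), (355, 48.1, 14.1), (356, 48.8, 14.0), (357, 49.8, 14.0), (358, 50.5, 13.9), (359, 51.3, 13.8), (360, 50.7, 13.2), (361, 51.3, 13.1), (362, 50.9, 12.7), (363, 49.8, 12.4), (364, 51.6, 12.4)]
  u 243 [(351, -0.2, 37.0), (352, -0.3, 38.1), (353, 47.2, 14.0), (354, 49.2, 14.6), (355, 49.4, 14.1), (356, 50.0, 13.9), (357, 49.6, 13.3), (358, 50.4, 13.2), (359, 51.5, 13.3), (360, 51.6, 12.9), (361, 51.5, 12.5), (362, 51.2, 12.1), (363, 50.6, 11.8)]
  u 244 [(345, 0.4,
[... 6040 characters left out ...]
 (356, 41.7, 13.8), (357, 42.8, 13.9), (358, 42.4, 13.0), (359, 44.4, 13.7), (360, 45.5, 13.8), (361, 45.4, 13.2), (362, 45.8, 12.8), (363, 45.5, 12.1), (364, 45.7, 11.7), (365, 45.5, 11.1)]
  u 247 [(351, 33.4, 11.2), (352, 32.7, 10.4), (353, 38.2, 12.9), (354, 39.9, 13.4), (355, 41.4, 13.8), (356, 41.6, 13.3), (357, 43.2, 13.7), (358, 44.5, 14.0), (359, 45.7, 14.3), (360, 44.8, 12.9), (361, 45.0, 12.4), (362, 45.8, 12.3), (363, 45.0, 11.2)]
  u 248 [(351, 34.3, 11.1), (352, nan, nan), (353, 40.0, 13.7), (354, 39.7, 12.8), (355, 42.7, 14.4), (356, 43.0, 13.8), (357, 43.9, 13.8), (358, 44.5, 13.6), (359, 45.4, 13.6), (360, 45.5, 13.0), (361, 45.2, 12.1), (362, 45.5, 11.7), (363, 45.0, 10.7)]
```

The red hand reads 11.6 N against the dial's own ticks, but the kinematics put the foot about 0.6 mm above the mark's centre. That is too close to call, so I press once more, exactly to the mark.

Request:
drive_tool(commands=[[0,0,-0.5,0,0,0],[0,0,-0.52,0,0,0],[-0.6,0,0,0,0,0],[-0.7,0,0,0,0,0],[-0.7,0,0,0,0,0],[-0.5,0,0,0,0,0],[-0.2,0,0,0,0,0],[0,0,0,0,0,0]])

```text
time: 29.2
tool_pos: [0.6584, 0.0255, 0.2991]
ee_rot: [-3.141, -0.0, 3.037]
wrist_force: [0.2, 0.1, -1.7]
width: 0.0517
finger_force: 0.0
```

Request:
drive_tool(commands=[[0,0,0,0,0,0],[0,0,0,0,0,0],[0,0,0,0,0,0],[0,0,0,0,0,0]], gripper=1.0)

```text
time: 29.7
tool_pos: [0.6578, 0.0251, 0.2996]
ee_rot: [-3.141, 0.0, 3.036]
wrist_force: [-0.5, -1.8, 0.7]
width: 0.0244
finger_force: 30.0
```

Request:
drive_tool(commands=[[0.26,0,0.01,0,0,0],[0.54,0,0.07,0,0,0],[0.53,0,0.12,0,0,0],[0.51,0,0.18,0,0,0],[0.49,0,0.23,0,0,0],[0.47,0,0.28,0,0,0],[0.44,0,0.32,0,0,0],[0.4,0,0.37,0,0,0],[0.36,0,0.41,0,0,0],[0.32,0,0.44,0,0,0],[0.27,0,0.47,0,0,0],[0.22,0,0.5,0,0,0],[0.17,0,0.52,0,0,0],[0.11,0,0.5,0,0,0],[0.05,0,0.4,0,0,0],[0.01,0,0.1,0,0,0],[0,0,0,0,0,0],[0,0,0,0,0,0]])

```text
time: 31.95
tool_pos: [0.4527, 0.047, 0.1027]
ee_rot: [-3.141, -0.001, 3.037]
wrist_force: [-4.5, -2.0, 2.7]
width: 0.0246
finger_force: 30.0
```

```bash
cat > rd.py <<'E'
from dial import *
import sys,pickle
S={n:snapshot(n) for n in("scene","wrist")};pickle.dump(S,open(sys.argv[1],"wb"))
from idx import idx
o=get_obs();print(o["time"],o["tool_pos"],o["wrist_force"])
F,m,c=dial(S["scene"]);g=m[:,1];i=np.arange(len(F));k=(F>3)&(F<15)
j=np.argmin(np.where(k,g,999));print("dark min F(+.7)",F[j]+.7, "R-G max",F[np.argmax(np.where(k,m[:,2]-m[:,1],-99))]+.7)
idx({"wrist":S["wrist"]})
E
python3 rd.py t1.pkl
```

```text
32.05 [0.45273428 0.04697458 0.10261437] [-4.66327806 -2.71271815  3.11931787]
rim n 165 centre [ 0.53995522 -0.06597969] r 0.03590766153139578 exp [ 0.5402 -0.0653]
dark min F(+.7) 11.45 R-G max 11.2
wrist red n 65 plate 0.0550 u 270 281 v 338 350
   lx -25 3 ly 0.0136 z med 0.1015 min 0.1012 max 0.1015
   lx -20 35 ly 0.0130 z med 0.1007 min 0.0994 max 0.1023
   lx -15 25 ly 0.0101 z med 0.1011 min 0.1002 max 0.1019
   lx -10 2 ly 0.0102 z med 0.0998 min 0.0987 max 0.1010
  post n 36 zmax 0.0792 [(0.071, 30, 13), (0.0725, 30, 12), (0.073, 26, 16), (0.0735, 30, 14), (0.075, 30, 17), (0.0751, 30, 13), (0.0742, 24, 14), (0.0783, 39, 15), (0.0776, 30, 10)]
```

Request:
drive_tool(commands=[[0.01,0,0.1,0,0,0],[0,0,0.09,0,0,0],[0,0,0.07,0,0,0],[0,0,0.04,0,0,0],[0,0,0.025,0,0,0],[0,0,0.01,0,0,0],[0,0,0,0,0,0],[0,0,0,0,0,0]])

```text
time: 33.05
tool_pos: [0.4529, 0.047, 0.0899]
ee_rot: [-3.141, 0.0, 3.037]
wrist_force: [-4.5, -3.6, 5.3]
width: 0.025
finger_force: 30.0
```

```bash
python3 rd.py t2.pkl
```

```text
33.15 [0.45285407 0.04696631 0.08991686] [-5.09730875 -4.19110701  5.8414723 ]
rim n 165 centre [ 0.54020539 -0.06596774] r 0.0360738870236285 exp [ 0.5402 -0.0653]
dark min F(+.7) 12.7 R-G max 12.7
wrist red n 99 plate 0.0535 u 270 284 v 338 356
   lx -30 1 ly 0.0173 z med 0.0942 min 0.0942 max 0.0942
   lx -25 30 ly 0.0160 z med 0.0938 min 0.0926 max 0.0946
   lx -20 37 ly 0.0127 z med 0.0941 min 0.0924 max 0.0957
   lx -15 31 ly 0.0099 z med 0.0943 min 0.0928 max 0.0954
  post n 59 zmax 0.1024 [(0.0926, 2, 146), (0.1013, 80, 29), (0.1013, 30, 13), (0.1024, 30, 10), (0.0929, 2, 241), (0.1021, 30, 14), (0.101, 26, 15), (0.1015, 45, 12), (0.1007, 30, 12), (0.1011, 5, 69), (0.1015, 25, 13), (0.1023, 30, 11), (0.1011, 26, 17), (0.102, 30, 14), (0.1024, 30, 12)]
```

Now 12.7 N with the foot at ~40 mm (both index and lever geometry agree). Hold here, then raise.

Request:
drive_tool(commands=[[0,0,0,0,0,0],[0,0,0,0,0,0],[0,0,0,0,0,0],[0,0,0,0,0,0],[0,0,0,0,0,0],[0,0,0,0,0,0],[0,0,0,0,0,0],[0,0,0,0,0,0],[0,0,0,0,0,0],[0,0,0,0,0,0],[0,0,0,0,0,0],[0,0,0,0,0,0],[0,0,0,0,0,0],[0,0,0,0,0,0],[0,0,0,0,0,0],[0,0,0,0,0,0],[0,0,0,0,0,0],[0,0,0,0,0,0]])

```text
time: 35.4
tool_pos: [0.4529, 0.047, 0.0899]
ee_rot: [-3.141, 0.0, 3.037]
wrist_force: [-4.0, -3.8, 5.2]
width: 0.024
finger_force: 30.0
```

Request:
drive_tool(commands=[[-0.01,0,-0.28,0,0,0],[-0.06,0,-0.54,0,0,0],[-0.11,0,-0.53,0,0,0],[-0.17,0,-0.52,0,0,0],[-0.22,0,-0.5,0,0,0],[-0.27,0,-0.47,0,0,0],[-0.32,0,-0.44,0,0,0],[-0.36,0,-0.41,0,0,0],[-0.4,0,-0.37,0,0,0],[-0.44,0,-0.32,0,0,0],[-0.47,0,-0.28,0,0,0],[-0.49,0,-0.23,0,0,0],[-0.51,0,-0.18,0,0,0],[-0.53,0,-0.12,0,0,0],[-0.54,0,-0.07,0,0,0],[-0.26,0,-0.01,0,0,0],[-0.03,0,0,0,0,0],[0,0,0,0,0,0],[0,0,0,0,0,0]])

```text
time: 37.78
tool_pos: [0.659, 0.025, 0.3]
ee_rot: [-3.141, 0.001, 3.036]
wrist_force: [-1.0, -5.5, 2.3]
width: 0.0236
finger_force: 30.0
```

Request:
drive_tool(commands=[[0,0,0,0,0,0],[0,0,0,0,0,0],[0,0,0,0,0,0],[0,0,0,0,0,0]], gripper=0.45)

```text
time: 38.28
tool_pos: [0.6593, 0.026, 0.2995]
ee_rot: [3.141, -0.0, 3.038]
wrist_force: [0.2, 0.5, 0.2]
width: 0.0512
finger_force: 0.0
```

Request:
drive_tool(commands=[[0.4,0,0,0,0,0],[0.6,0,0,0,0,0],[0.6,0,0,0,0,0],[0.6,-0.02,0,0,0,0],[0.57,0,0,0,0,0],[0,0,0.5,0,0,0],[0,0,0.5,0,0,0],[0,0,0,0,0,0],[0,0,0,0,0,0]])

```text
time: 39.4
tool_pos: [0.5494, 0.0364, 0.2604]
ee_rot: [3.141, 0.001, 3.037]
wrist_force: [-0.7, -1.0, 0.4]
width: 0.0519
finger_force: 0.0
```

```bash
python3 - <<'E'
from dial import *
import pickle
s=snapshot("wrist");o=get_obs();print(o["time"],o["tool_pos"],o["ee_rot"])
F,m,c=dial(s);rg=m[:,2]-m[:,1];k=rg>20;print("red",(F*rg)[k].sum()/rg[k].sum()); d=230-m[:,1]
for a in(4.3,9.3,14.3,19.3,24.3):
    k=abs(F-a)<.4;k&=rg<20;print("tick",(F*d)[k].sum()/d[k].sum())
w=cloud(s);b=(np.hypot(w[...,0]-.5508,w[...,1]-.0361)<.02)&(w[...,2]>.085)&(w[...,2]<.125);q=w[b];print("spring",q.min(0),q.max(0),(q.min(0)+q.max(0))/2)
E
```

```text
39.45 [0.54958164 0.03632201 0.26082531] [3.14142796e+00 1.80532614e-03 3.03681464e+00]
rim n 482 centre [ 0.54002171 -0.06456808] r 0.03506315685734643 exp [ 0.5402 -0.0653]
red 12.091692255203002
tick 4.286308623298034
tick 9.281518624641834
tick 14.276
tick 19.279109589041095
tick 24.309188741721854
spring [0.53798889 0.0245035  0.08529195] [0.5608954  0.04808578 0.11428568] [0.54944215 0.03629464 0.09978882]
```

Red hand reads 12.8 N, so it goes in the green dish. Grasp the spring again.

Request:
drive_tool(commands=[[0,0,0.7,0,0,0],[0,0,0.9,0,0,0],[0,0,0.9,0,0,0],[0,0,0.9,0,0,0],[0,0,0.7,0,0,0],[0,0,0.5,0,0,0],[0,0,0.25,0,0,0],[0,0,0,0,0,0],[0,0,0,0,0,0]])

```text
time: 40.58
tool_pos: [0.5502, 0.0362, 0.0671]
ee_rot: [3.142, 0.003, 3.037]
wrist_force: [1.4, 0.0, -0.3]
width: 0.0518
finger_force: 0.0
```

Request:
drive_tool(commands=[[0,0,0,0,0,0],[0,0,0,0,0,0],[0,0,0,0,0,0],[0,0,0,0,0,0],[0,0,0,0,0,0]], gripper=1.0)

```text
time: 41.2
tool_pos: [0.5492, 0.0363, 0.0658]
ee_rot: [3.142, 0.0, 3.037]
wrist_force: [-0.4, -0.0, 0.3]
width: 0.0243
finger_force: 30.0
```

Request:
drive_tool(commands=[[0,0,-0.4,0,0,0],[0,0,-0.8,0,0,0],[0,0,-0.8,0,0,0],[0,0,-0.75,0,0,0],[0.3,0.61,0,0,0,0],[0.3,0.61,0,0,0,0],[0.3,0.61,0,0,0,0],[0.3,0.61,0,0,0,0],[0.3,0.61,0,0,0,0],[0.3,0.61,0,0,0,0],[0.3,0.61,0,0,0,0],[0.29,0.61,0,0,0,0],[0,0,0,0,0,0],[0,0,0,0,0,0],[0,0,0,0,0,0]])

```text
time: 43.08
tool_pos: [0.4748, 0.2395, 0.1759]
ee_rot: [-3.141, 0.0, 3.036]
wrist_force: [0.8, -1.3, -0.5]
width: 0.0238
finger_force: 30.0
```

```bash
python3 - <<'E'
from h import *
s=snapshot("wrist");o=get_obs();T=o["tool_pos"];print(o["time"],T,o["ee_rot"],o["width"])
H,Sa,V=cv2.split(cv2.cvtColor(s["image"],cv2.COLOR_BGR2HSV));w=cloud(s)
g=w[(H>45)&(H<80)&(Sa>130)&(w[...,2]<.02)];print("dish",g.min(0),g.max(0),"floor z",np.median(g[:,2]),cv2.minEnclosingCircle(g[:,:2].astype(np.float32)))
b=(abs(w[...,0]-T[0])<.02)&(abs(w[...,1]-T[1])<.0115)&(w[...,2]>T[2]-.02)&(w[...,2]<T[2]+.06);print("spring z rel",w[b][:,2].min()-T[2],w[b][:,2].max()-T[2])
E
```

```text
43.125 [0.4747634  0.23953937 0.17575496] [-3.14120517e+00  6.84534957e-05  3.03543371e+00] 0.023956710307616574
dish [0.42583459 0.19741782 0.00113419] [0.5192433  0.29127542 0.01440199] floor z 0.003866407971400466 ((0.47239503264427185, 0.24415966868400574), 0.04763815179467201)
spring z rel -0.009316777169267015 0.0596798455106439
```

Request:
drive_tool(commands=[[0.03,0.06,0.5,0,0,0],[0,0,0.8,0,0,0],[0,0,0.8,0,0,0],[0,0,0.8,0,0,0],[0,0,0.6,0,0,0],[0,0,0.35,0,0,0],[0,0,0.15,0,0,0],[0,0,0,0,0,0],[0,0,0,0,0,0],[0,0,0,0,0,0]])

```text
time: 44.38
tool_pos: [0.4741, 0.2432, 0.0166]
ee_rot: [3.141, 0.002, 3.037]
wrist_force: [-0.5, 0.2, -0.3]
width: 0.0238
finger_force: 30.0
```

Request:
drive_tool(commands=[[0,0,0.03,0,0,0],[0,0,0.03,0,0,0],[0,0,0.02,0,0,0],[0,0,0,0,0,0],[0,0,0,0,0,0],[0,0,0,0,0,0]])

```text
time: 45.12
tool_pos: [0.4736, 0.2429, 0.0131]
ee_rot: [3.142, 0.0, 3.037]
wrist_force: [-2.4, 0.7, 4.5]
width: 0.0237
finger_force: 30.0
```

Contact with the floor (4.5 N up). Release and retreat.

Request:
drive_tool(commands=[[0,0,0,0,0,0],[0,0,0,0,0,0],[0,0,0,0,0,0],[0,0,0,0,0,0],[0,0,-0.3,0,0,0],[0,0,-0.7,0,0,0],[0,0,-0.9,0,0,0],[0,0,-0.9,0,0,0],[0,0,-0.9,0,0,0],[0,0,-0.9,0,0,0],[0,0,0,0,0,0],[0,0,0,0,0,0]], gripper=0.45)

```text
time: 46.62
tool_pos: [0.4732, 0.2428, 0.1959]
ee_rot: [-3.141, -0.001, 3.037]
wrist_force: [0.1, -0.2, 0.2]
width: 0.0517
finger_force: 0.0
```

```bash
python3 - <<'E'
from h import *
s=snapshot("wrist");t=snapshot("scene");o=get_obs();print(o["time"],o["tool_pos"],o["wrist_force"])
for n,a in(("wrist",s),("scene",t)):
    w=cloud(a);b=(np.hypot(w[...,0]-.4736,w[...,1]-.243)<.03)&(w[...,2]>.018)&(w[...,2]<.09);q=w[b];h=q[q[:,2]>.045]
    print(n,len(q),q.min(0),q.max(0),(h.min(0)+h.max(0))/2 if len(h) else "")
w=cloud(t);b=(w[...,2]>.31)&(w[...,2]<.34)&(np.hypot(w[...,0]-.66,w[...,1]-.025)<.03);print("ball",b.sum(),w[b].min(0),w[b].max(0))
E
```

```text
46.725 [0.47263772 0.2425653  0.19461384] [-0.25534274 -0.03778954 -0.13796413]
wrist 420 [0.46185562 0.23106039 0.01807587] [0.48554944 0.25430718 0.06191041] [0.47370253 0.24268379 0.05346846]
scene 77 [0.46040196 0.22859456 0.01873419] [0.48321452 0.25385345 0.06441504] [0.47180824 0.24122401 0.05485992]
ball 111 [0.63749062 0.01186391 0.31145381] [0.66051333 0.03617029 0.33092677]
```

```bash
python3 - <<'E'
from h import *
import pickle
from bench import close_job
for n,t in(("start",pickle.load(open("s0.pkl","rb"))["scene"]),("s12",pickle.load(open("s12.pkl","rb"))["scene"]),("now",snapshot("scene"))):
    w=cloud(t);b=(w[...,2]>.31)&(w[...,2]<.34)&(np.hypot(w[...,0]-.655,w[...,1]-.022)<.03);p=np.median(w[b],0);print(n,b.sum(),p)
if p[0]>.640: print(close_job())
E
```

```text
start 114 [0.65045187 0.02048141 0.32468983]
s12 115 [0.65383966 0.02009437 0.32520936]
now 112 [0.65014111 0.02018639 0.32560794]
the job is handed in; nothing more can be done
None
```

The spring showed about 12.8 N at the yellow mark, so it is standing upright in the green dish, the lever is back up, and the job is handed in at about 47 s. I pressed twice: the first squeeze stopped about 0.6 mm short at 11.6 N, and the second, held two seconds, read 12.8 N. The height was good to about ±0.4 mm at roughly 1.1 N/mm, so the reading is above 12 N by less than a newton of certainty.

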